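# Load the bench hone with its three keyed wheels

## Task

Load the bench hone: thread the three honing wheels onto its upright spindle in order of size, the largest at the bottom, each turned until its keyways take the spindle's keys and then eased down, held all the way, until it lies fully home, the first on the flange and the others each on the wheel below. Work gently, never forcing a wheel against the keys and never letting one drop, and leave the other things on the bench undisturbed. The clamp nut stays parked on the machine.

Things in the scene. Friction and masses are not known exactly. Their poses are not given: they have to be found in the camera images.
- hone: Bench honing machine, fixed: dark green cast housing 210 mm long (x), 150 mm wide (y), deck 50 mm above the bench; dial and red switch on its front (-x). Origin under the housing's centre. The upright steel spindle stands 30 mm in front (-x) of that centre. The clamp nut (30 mm wide, 14 mm tall) is parked on the deck 108 mm behind and 35 mm to the +y side of the spindle and is not needed.
- spindle_seat (a point): Point on the spindle's axis at the upper face of its flange (42 mm in diameter, 58 mm above the bench), where the lowest wheel rests; z up the spindle. The shaft above it is round, 20 mm in diameter, up to 44 mm from here.
- key_top (a point): Point on the spindle's axis at the upper ends of its keys, 40 mm above the flange. Two brass keys on opposite sides of the shaft, 5 mm wide, standing out 3.5 mm (27 mm over both), run from the flange to here and end square. The spindle is locked against turning but may have stopped at any angle: the keys' direction does not follow from the housing's yaw (nor from this point's axes) and is not measured.
- spindle_nose (a point): Centre of the spindle's top end, 60 mm above the flange: a threaded nose 12 mm in diameter and 12 mm long; below it a cone 4 mm high widens to the 20 mm shaft, whose first 4 mm are plain, without keys, and centre a wheel before it meets them.
- wheel_large: Largest honing wheel: 68 mm in diameter, 16 mm thick, tan leather rim, wooden disc, steel hub, 0.14 kg (+-25%), lying flat. Origin: centre of its underside, z along the bore. Bore 21.6 mm with four through keyways 8 mm wide, 15 mm deep from the axis, on its +x, -x, +y, -y axes: fits the keys every 90 degrees, with about 6 degrees of play either way. Home: underside on the flange.
- wheel_medium: Middle honing wheel: 56 mm in diameter, 16 mm thick, pale felt rim, 0.10 kg (+-25%); origin, bore and keyways as the largest. Home: underside on the large wheel, 16 mm above the flange. Like each wheel, when turned wrongly it stops on the ends of the keys, underside 40 mm above the flange.
- wheel_small: Smallest honing wheel: 44 mm in diameter, 16 mm thick, black rim, 0.07 kg (+-25%); origin, bore and keyways as the largest. Home: underside on the middle wheel, 32 mm above the flange.
- palm_skew: Palm chisel with skew blade and brown mushroom handle, 148 x 26 x 22 mm, lying on the bench; leave alone. Origin under its centre.
- palm_gouge: Palm gouge with brown mushroom handle, 132 x 26 x 22 mm, lying on the bench; leave alone. Origin under its centre.
- carved_blank: Half-carved pale wooden blank, 58 x 31 x 30 mm, on the bench; leave alone. Origin under its centre.
- glue_bottle: White glue bottle, 58 mm in diameter and 196 mm tall, standing behind the hone; leave alone. Origin under its centre.
Things that resemble listed ones, but are neither listed nor needed, are in the scene too. Leave any green or purple look-alike of the wheel_medium alone. Leave any red look-alike of the wheel_small alone.

How it is judged:
By the outcome, as a careful person would: the job done as asked, in the order asked, and still so for the second after the job is handed in, with the robot touching nothing.
It also fails if it takes over 72 s, if anything falls off the work surface, if the arm or the gripper's body presses on something with over 40 N, if the wrist force passes 120 N, or if a joint passes its speed limit or range.

## Robot

A 6-joint arm with a two-finger parallel gripper is mounted at the origin on a cart in front of the work surface, level with it; the furniture and walls round the work are solid. World frame = base frame: x ahead of the robot, y to its left, z up, the work surface at z = 0. Lengths are in m, angles in rad, forces in N, time in s.
With the tool pointing down it reaches from about 0.4 to 0.925 m from the base axis. Payload 3.4 kg.
Tool frame: the origin (TCP) lies on the centre line of the jaws, within the pads' length; the fingertips stand 25 mm ahead of it and the grasp point (between the pads) lies 6 mm ahead of it; y points along the fingers, x is the direction in which the jaws open and shut, and the axes are right-handed (so a half turn about y gives the same grasp; the last joint's range is limited). The gripper opens to 85 mm and grips with 20 to 120 N. Pads are 22 mm wide; open, the fingers measure 114 mm over their backs; the gripper's body (76 mm by 85 mm) begins 54 mm behind the grasp point. The pads swing forward as they close: fully open they stand 13 mm farther back than shut.
Start: joints at [-1.393, 0.307, 1.506, -0, 1.328, -0.073], TCP at [0.143, -0.557, 0.256] pointing down, gripper open.
Joint ranges: [-3.12, 3.12], [-1.05, 2.28], [0.14, 2.33], [-1.42, 4.57], [0.1, 2.73], [-2.68, 2.68]. Speed limits (rad/s): [2.57, 2.57, 3.14, 3.14, 3.14, 3.14].

## Interface

Orientations are given as a unit quaternion [x, y, z, w].
In Python, from station import monitor, eyes, bot gives the robot as it stands. The module is installed in compiled form; this text tells all that it offers.
- The arm moves only by the tool carry_out, never from a script. Its arguments are lists of equal length, an entry for each row: "travel": the shift along the tool's x, y, z in cm, a list of three; "twist": the turn about the tool's y in rad. In form: {"travel": [[dx, dy, dz], ...], "twist": [twist, ...]}. A call has 1 to 8 rows; each row shifts and turns the commanded pose from where the row before left it, along the tool's axes as they then stand; what a row does not reach is not made up. A row lasts 1/10 s, in which the tool goes at most 50 mm and 8.59 degrees, less where a joint would pass 70% of its speed; a pose out of reach is approached as far as the arm can. A call with a gripper value outside its range is refused whole. "hand" is the opening, from 0 (shut) to 1 (fully open), set as the call begins (left out, the last holds). The fingers move at their own pace and stop on an object; the grip force is fixed at half the most. Time passes only in rows, so rows that do not move let the fingers close. It gives the time, the measured TCP pose, the force and the opening at its end, in the units of the state.
- monitor.state(): the state, without advancing time (a new reading comes with each control period).
- eyes.read_camera(name): name is "side" or "top" or "wrist"; returns the picture (400x640x3 uint8, red, green, blue); there is no depth.
- eyes.calibration(name): a dict with "K" (3x3 intrinsics, pixels), "k1" (the pictures are not rectified: a ray, as slopes to the right and down, at radius r is drawn at 1 + k1 r^2 times it, then the intrinsics apply), "T" (4x4, takes a point from camera to world coordinates). Camera axes: x right, y down, z forward; pixel columns grow to the right and rows downward; lengths in m; the calibration is good to about 2 mm. A picture is of the moment at which its call begins: read the wrist's pose just before it. calibration takes no time and is no camera call; for the wrist camera it gives the pose at the moment of the call.
- bot.close_job(): hands the job in, once; it reports no verdict.
Trained networks look in the newest picture that a camera, given by its name, has taken for a name from the list of things; names that differ only in an ending like _2 or _b are one class to them, and where a whole thing is asked for, a point or a joint stands for the part that bears it (a point fixed in the world has none). Each returns a list of dicts, best first, with "confidence" (0 to 1); they miss things now and then, are a little off and sometimes report something else, mostly with a low value. They report only what shows in the picture. A call takes as long as a camera call. They do not tell look-alikes from the thing itself.
- eyes.recognise(camera, name): "pixel" ([column, row] in pixels, amid what is visible of it).
- eyes.masks_of(camera, name): "mask" (400x640 bool, what is visible of it) and "pixel" ([column, row] in pixels, amid what is visible of it).
The state is a dict: "t": time; "joint_positions": joint angles; "qd": joint speeds; "effort": joint torques, N m; "tcp_pos": TCP position; "tcp_rot": TCP orientation; "ft_force": force on the tool from outside, world axes, zero at the start; "wrist_torque": the same for the moment, N m; "finger_gap": finger opening in m.
Only numpy, scipy, OpenCV 4.12 (cv2) and the standard library are available. Lean on these libraries where they do the work, as an engineer would, in place of code of your own. Each camera call takes 0.05 s, during which the arm holds its last target. There are 200 camera calls.

## Working session

There is one attempt and no reset: what is moved stays moved. The work goes in short steps, Python scripts to look and compute and a tool call to move; the robot and the scene stay as the last step left them, time stands still between calls to the robot, and variables do not carry over. Pictures are saved under pics/ and viewed, about 8 in all and at most 12, crops included, and the job is handed in when it is done.

Besides the shell and the picture viewer there is one more tool, called after "Request:" as a command line: name --pt "numbers of a row" for each row, then --argument value for the rest. carry_out: Moves the arm, as the interface text tells. Its arguments: {"type":"object","properties":{"travel":{"type":"array","items":{"type":"array","items":{"type":"number"}}},"twist":{"type":"array","items":{"type":"number"}},"hand":{"type":"number"}},"required":["travel","twist"]}

```bash
mkdir -p pics; cat > h.py <<'E'
import numpy as np, cv2
from station import monitor, eyes, bot
from scipy.spatial.transform import Rotation as R
def pt(cam,px,z,cal=None):
    c=cal or eyes.calibration(cam);K=np.array(c["K"]);T=np.array(c["T"]);k=c["k1"]
    d=np.array([(px[0]-K[0,2])/K[0,0],(px[1]-K[1,2])/K[1,1]]);u=d.copy()
    for _ in range(30): u=d/(1+k*(u@u))
    r=T[:3,:3]@np.array([u[0],u[1],1.]);o=T[:3,3]
    return o+r*(z-o[2])/r[2]
def proj(cam,P,cal=None):
    c=cal or eyes.calibration(cam);K=np.array(c["K"]);T=np.array(c["T"]);k=c["k1"]
    p=(np.atleast_2d(P)-T[:3,3])@T[:3,:3];u=p[:,:2]/p[:,2:]
    u=u*(1+k*(u**2).sum(1,keepdims=True))
    return u*[K[0,0],K[1,1]]+[K[0,2],K[1,2]]
E
python3 - <<'E'
from h import *
np.set_printoptions(precision=4,suppress=True)
s=monitor.state();print(s)
for c in ("top","side"):
    im=eyes.read_camera(c);cv2.imwrite(f"pics/{c}0.png",im[:,:,::-1])
    k=eyes.calibration(c);print(c,np.array(k["T"]),np.array(k["K"])[0,0],k["k1"])
for n in ["hone","wheel_large","wheel_medium","wheel_small","spindle_nose","glue_bottle","carved_blank","palm_skew","palm_gouge"]:
    for d in eyes.recognise("top",n): print(n,np.round(d["pixel"],1),round(d["confidence"],2),pt("top",d["pixel"],0.118 if 'nose' in n else .016)[:2])
E
```

```text
{'t': 0.0, 'joint_positions': array([-1.3925,  0.3076,  1.5077, -0.    ,  1.3284, -0.0734]), 'qd': array([ 0.0015,  0.0004,  0.0013,  0.0007,  0.0002, -0.0004]), 'effort': array([ -0.0031, -45.7564, -25.1918,  -0.0007,   0.0134,   0.    ]), 'tcp_pos': array([ 0.1431, -0.5562,  0.2554]), 'tcp_rot': array([-0.5583,  0.4338, -0.4327,  0.5593]), 'ft_force': array([-0.0813,  0.0495, -0.4709]), 'wrist_torque': array([0.01  , 0.0003, 0.0217]), 'finger_gap': 0.08524630884421901}
top [[-0.0022 -0.9863  0.1652  0.3156]
 [-1.      0.0018 -0.0031  0.0074]
 [ 0.0027 -0.1652 -0.9863  1.7254]
 [ 0.      0.      0.      1.    ]] 491.3669211865568 0.04458538276556619
side [[ 0.9913 -0.0958  0.09    0.4787]
 [-0.1294 -0.5907  0.7965 -0.9874]
 [-0.0232 -0.8012 -0.5979  0.8523]
 [ 0.      0.      0.      1.    ]] 452.1381181988553 0.010575864557923169
hone [264.8 219.3] 0.84 [0.5345 0.1886]
wheel_large [367.2 185.6] 0.71 [ 0.6541 -0.1723]
wheel_large [214.4 219.2] 0.44 [0.5353 0.3645]
wheel_medium [420.4 242.3] 0.74 [ 0.4531 -0.3529]
wheel_medium [391.6 236. ] 0.52 [ 0.4751 -0.2538]
wheel_medium [374.9 261.8] 0.45 [ 0.386  -0.1937]
wheel_medium [264.1 221.1] 0.38 [0.5281 0.191 ]
wheel_small [313.1 152.5] 0.58 [0.7753 0.0194]
wheel_small [327.4 245. ] 0.57 [ 0.4441 -0.0301]
spindle_nose [266.1 221.2] 0.66 [0.5151 0.1735]
spindle_nose [412.3 177.7] 0.46 [ 0.6605 -0.3125]
glue_bottle [312.6 150.3] 0.91 [0.7835 0.0212]
carved_blank [215.  217.1] 0.61 [0.5427 0.3627]
palm_skew [394.  179.2] 0.75 [ 0.6771 -0.2678]
palm_gouge [412.5 182.6] 0.73 [ 0.6646 -0.3329]
```

View pics/top0.png

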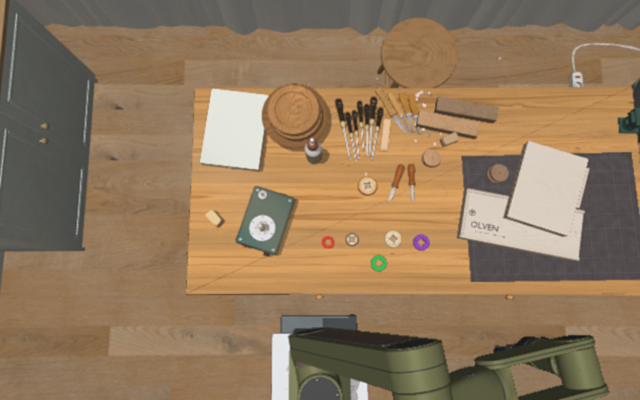

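View pics/side0.png

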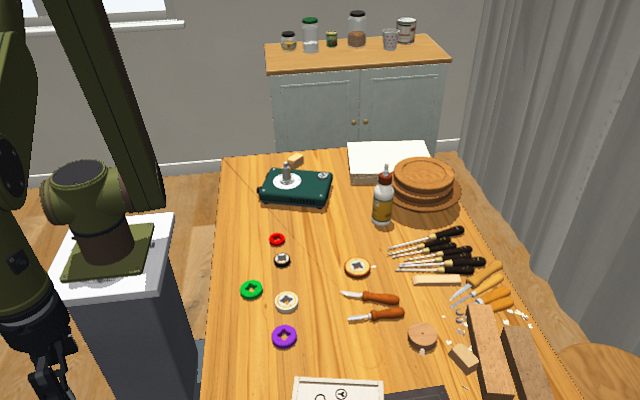

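```bash
cat >> h.py <<'E'
def pose():
    s=monitor.state();return np.array(s["tcp_pos"]),R.from_quat(s["tcp_rot"])
def yaw(r): x=r.as_matrix()[:,0];return np.arctan2(x[1],x[0])
def plan(P,Y=None):
    "total shift in tool axes (cm; at present yaw) and twist to reach TCP P with jaw yaw Y"
    p,r=pose();d=r.inv().apply(np.array(P)-p)*100
    tw=0 if Y is None else -((Y-yaw(r)+np.pi/2)%np.pi-np.pi/2)
    print("pos",p.round(4),"yaw",yaw(r).round(4),"shift cm",d.round(2),"twist",round(tw,3),"tilt",r.as_matrix()[:,1].round(4))
E
python3 - <<'E'
from h import *
np.set_printoptions(precision=4,suppress=True)
p,r=pose();print(r.as_matrix());T=np.array(eyes.calibration("wrist")["T"]);k=eyes.calibration("wrist")
print("cam in tool",r.inv().apply(T[:3,3]-p),r.inv().as_matrix()@T[:3,:3],k["K"],k["k1"])
plan([.55,-.2,.3])
for n in ["wheel_large","wheel_medium","wheel_small","hone"]:
    for c in ("side",):
        for d in eyes.recognise(c,n): print(c,n,np.round(d["pixel"],1),round(d["confidence"],2),pt(c,d["pixel"],.012)[:2])
E
```

```text
[[ 0.2491 -0.      0.9685]
 [-0.9685 -0.      0.2491]
 [ 0.     -1.     -0.    ]]
cam in tool [-0.0004 -0.1163  0.0637] [[ 1.     -0.0004  0.0006]
 [-0.0007 -0.2578  0.9662]
 [-0.0002 -0.9662 -0.2578]] [[285.5261   0.     323.0563]
 [  0.     285.5261 198.7577]
 [  0.       0.       1.    ]] -0.05280845363653636
pos [ 0.1432 -0.5569  0.2563] yaw -1.319 shift cm [-24.43  -4.37  48.28] twist 0 tilt [-0. -0. -1.]
side wheel_large [356.  268.5] 0.95 [ 0.6555 -0.179 ]
side wheel_medium [283.3 337.7] 0.88 [ 0.4569 -0.3623]
side wheel_medium [249.3 289.9] 0.87 [ 0.3828 -0.2107]
side wheel_medium [287.1 300.2] 0.64 [ 0.4727 -0.2572]
side wheel_small [275.1 239.6] 0.74 [ 0.4547 -0.0354]
side wheel_small [281.4 255.6] 0.7 [ 0.4683 -0.1019]
```

Request:
carry_out --pt "0 0 0" --pt "0 0 0" --pt "-2.4 0 3.2" --pt "-2.4 0 3.2" --pt "-2.4 0 3.2" --pt "-2.4 0 3.2" --pt "-2.4 0 3.2" --pt "-2.4 0 3.2" --twist '[0.126, 0.126, 0, 0, 0, 0, 0, 0]'

```text
t: 1.55
tcp_pos: [0.3364, -0.4119, 0.2565]
tcp_rot: [0.5, -0.5, 0.5, -0.5]
ft_force: [0.0, -0.7, -0.3]
finger_gap: 0.0853
```

Request:
carry_out --pt "-2.4 1 3.2" --pt "-2.4 1 3.2" --pt "-2.4 1 3.2" --pt "-2.4 1 3.2" --pt "-2.4 1 3.2" --pt "-2.4 1 3.2" --pt "-2.4 1 3.2" --pt "-2.4 1 3.2" --twist '[0, 0, 0, 0, 0, 0, 0, 0]'

```text
t: 2.35
tcp_pos: [0.5926, -0.2198, 0.176]
tcp_rot: [0.5, -0.5, 0.5, -0.5]
ft_force: [1.1, -1.0, -0.8]
finger_gap: 0.0854
```

Request:
carry_out --pt "-2.4 1 3" --pt "-2.4 1 3" --pt "0 0 0" --twist '[0, 0, 0]'

```text
t: 2.65
tcp_pos: [0.6545, -0.1693, 0.1544]
tcp_rot: [-0.5, 0.499, -0.499, 0.502]
ft_force: [-0.5, -0.4, 0.9]
finger_gap: 0.0854
```

```bash
python3 - <<'E'
from h import *
im=eyes.read_camera("wrist");cv2.imwrite("pics/w1.png",im[:,:,::-1])
for n in ["wheel_large","wheel_medium","wheel_small"]:
    for d in eyes.masks_of("wrist",n):
        m=d["mask"].astype(np.uint8);c=max(cv2.findContours(m,0,2)[0],key=len);e=cv2.fitEllipse(c)
        print(n,round(d["confidence"],2),np.round(d["pixel"],1),np.round(e[0],1),np.round(e[1],1),pt("wrist",e[0],.012).round(4),m.sum())
plan([.654,-.172,.15])
E
```

```text
wheel_large 0.69 [329.9 197.1] [326.  188.5] [69.7 70.9] [ 0.6556 -0.175   0.012 ] 3531
wheel_medium 0.68 [486.  364.3] [486.8 363.5] [29.5 38.9] [ 0.4457 -0.3646  0.012 ] 903
pos [ 0.6507 -0.1735  0.1563] yaw -1.5712 shift cm [-0.15  0.63  0.33] twist 0 tilt [-7.e-04 -3.e-04 -1.e+00]
```

View pics/w1.png

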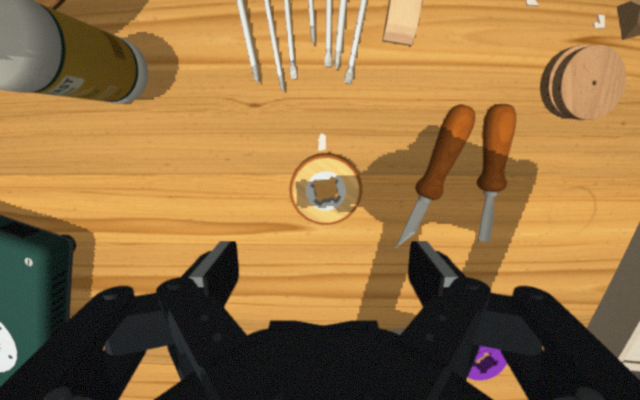

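```bash
cat >> h.py <<'E'
def rect(im,c,z,half=.045,s=.0002,cal=None,cam="wrist"):
    "top-down patch of plane z round c; image right = -y, up = +x"
    n=int(half/s);g=np.arange(-n,n+1)*s
    X=c[0]-g[:,None]+0*g[None];Y=c[1]-g[None]+0*g[:,None]
    uv=proj(cam,np.c_[X.ravel(),Y.ravel(),np.full(X.size,z)],cal).astype(np.float32).reshape(2*n+1,2*n+1,2)
    return cv2.remap(im,uv[...,0],uv[...,1],cv2.INTER_CUBIC)
def phase(im,c,z,r0,r1,nf,cal=None,ch=None,cam="wrist"):
    "angle (world, mod 2pi/nf) where the ring is darkest (nf-fold), with contrast"
    a=np.arange(0,2*np.pi,np.pi/180);rr=np.linspace(r0,r1,8)
    A,Q=np.meshgrid(a,rr);P=np.c_[(c[0]+Q*np.cos(A)).ravel(),(c[1]+Q*np.sin(A)).ravel(),np.full(A.size,z)]
    uv=proj(cam,P,cal).astype(np.float32).reshape(8,-1,2);g=im.astype(np.float32).mean(2) if ch is None else ch.astype(np.float32)
    v=cv2.remap(g,uv[...,0],uv[...,1],cv2.INTER_LINEAR).mean(0)
    f=(v*np.exp(1j*nf*a)).mean();return np.angle(-f)/nf,abs(f),v
E
python3 - <<'E'
from h import *
im=cv2.imread("pics/w1.png")[:,:,::-1]
print("skew tip",pt("wrist",[398,247],.005).round(4))
c=pt("wrist",[326,190],.016);print(c)
p=rect(im,c,.016);cv2.imwrite("pics/w1r.png",p[:,:,::-1])
print([ (round(np.degrees(x[0]),1),round(x[1],1)) for x in [phase(im,c,.016,a,a+.002,4) for a in (.0115,.0125,.0135)]])
E
```

```text
skew tip [ 0.5917 -0.2502  0.005 ]
[ 0.65412202 -0.17636738  0.016     ]
[(np.float64(-35.0), np.float64(18.2)), (np.float64(-34.7), np.float64(18.6)), (np.float64(-34.9), np.float64(14.8))]
```

View pics/w1r.png

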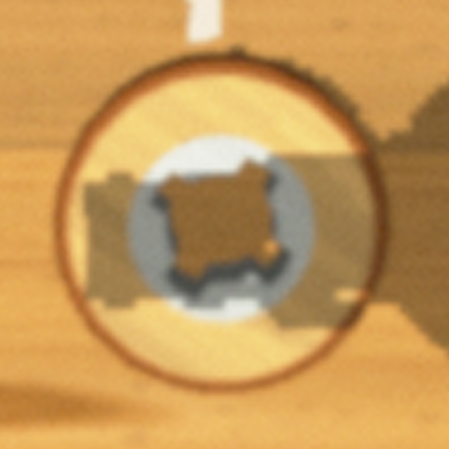

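```bash
python3 - <<'E'
from h import *
p,r=pose()
for d in (.005,.012,.018,.025,.033):
    print(d,[proj("wrist",p+r.apply([x,d,z]))[0].round(0) for x in(-.0425,.0425) for z in (-.011,.011)])
E
```

```text
0.005 [array([235., 283.]), array([231., 241.]), array([411., 283.]), array([415., 241.])]
0.012 [array([239., 276.]), array([235., 236.]), array([407., 276.]), array([411., 235.])]
0.018 [array([242., 270.]), array([239., 231.]), array([404., 270.]), array([407., 231.])]
0.025 [array([246., 264.]), array([242., 226.]), array([400., 264.]), array([403., 226.])]
0.033 [array([249., 257.]), array([246., 221.]), array([397., 257.]), array([399., 221.])]
```

```bash
python3 - <<'E'
import cv2
i=cv2.imread("pics/w1.png")[220:350,140:500];cv2.imwrite("pics/w1f.png",cv2.resize(i,None,fx=2,fy=2,interpolation=2))
E
```

```text
(no output)
```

View pics/w1f.png

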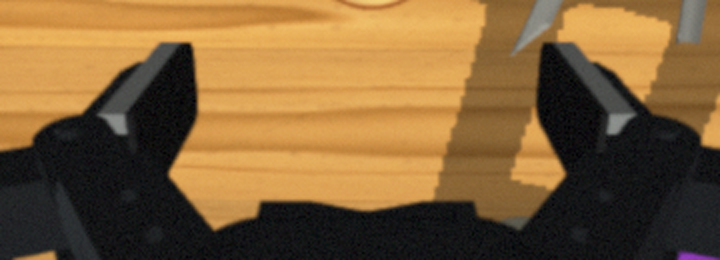

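Request:
carry_out --pt "0.2 3 0.3" --pt "0 3 0" --pt "0 3 0" --pt "0 2 0" --pt "0 1.3 0" --pt "0 0.7 0" --pt "0 0.6 0" --pt "0 0 0" --twist '[0, 0, 0, 0, 0, 0, 0, 0]'

```text
t: 3.65
tcp_pos: [0.6543, -0.1754, 0.0205]
tcp_rot: [0.5, -0.5, 0.5, -0.5]
ft_force: [-0.8, -0.5, 0.7]
finger_gap: 0.0854
```

Request:
carry_out --pt "0 0 0" --pt "0 0 0" --pt "0 0 0" --pt "0 0 0" --pt "0 0 0" --pt "0 0 0" --twist '[0, 0, 0, 0, 0, 0]' --hand 0.6

```text
t: 4.25
tcp_pos: [0.6554, -0.1752, 0.0219]
tcp_rot: [0.5, -0.499, 0.501, -0.5]
ft_force: [-0.8, -0.0, 6.7]
finger_gap: 0.0656
```

Request:
carry_out --pt "0 -0.5 0" --pt "0 -2 0" --pt "0 -3 0" --pt "0 -4 0" --pt "0 -4 0" --pt "0 -4 0" --pt "0 -0.5 0" --pt "0 0 0" --twist '[0, 0, 0, 0, 0, 0, 0, 0]'

```text
t: 5.05
tcp_pos: [0.655, -0.1752, 0.2021]
tcp_rot: [0.499, -0.499, 0.501, -0.501]
ft_force: [-0.8, -0.6, -2.3]
finger_gap: 0.0658
```

```bash
python3 - <<'E'
from h import *
p,r=pose();cal=eyes.calibration("wrist");im=eyes.read_camera("wrist");cv2.imwrite("pics/w2.png",im[:,:,::-1])
print(p,yaw(r),monitor.state()["ft_force"],monitor.state()["finger_gap"])
z=p[2]-.0215+.016
q=rect(im,p,z,cal=cal);s=im[230:360,180:470]
cv2.imwrite("pics/w2r.png",np.hstack([q,cv2.resize(rect(eyes.read_camera("top"),[.52,.18],.07,half=.14,s=.0006,cam="top"),(449,449))])[:,:,::-1])
for n in ["spindle_nose","key_top","spindle_seat"]:
    for c in ("top","side","wrist"):
        for d in eyes.recognise(c,n): print(c,n,np.round(d["pixel"],1),round(d["confidence"],2),pt(c,d["pixel"],{"spindle_nose":.118,"key_top":.098,"spindle_seat":.058}[n]).round(4)) if c!="wrist" else 0
    eyes.read_camera("side")
E
```

```text
[ 0.65496059 -0.17515878  0.20214464] -1.5708976773884362 [-0.30502565 -0.08748786 -2.12219156] 0.06594502199058797
top spindle_nose [264.6 221. ] 0.8 [0.5158 0.1784 0.118 ]
side spindle_nose [294.7 187.7] 0.73 [0.5231 0.0549 0.118 ]
top key_top [265.5 220.5] 0.8 [0.52   0.1776 0.098 ]
side key_top [295.6 182.2] 0.8 [0.5293 0.1108 0.098 ]
top spindle_seat [262.2 221.6] 0.8 [0.5212 0.1929 0.058 ]
side spindle_seat [297.8 188.5] 0.57 [0.5357 0.1344 0.058 ]
```

View pics/w2r.png

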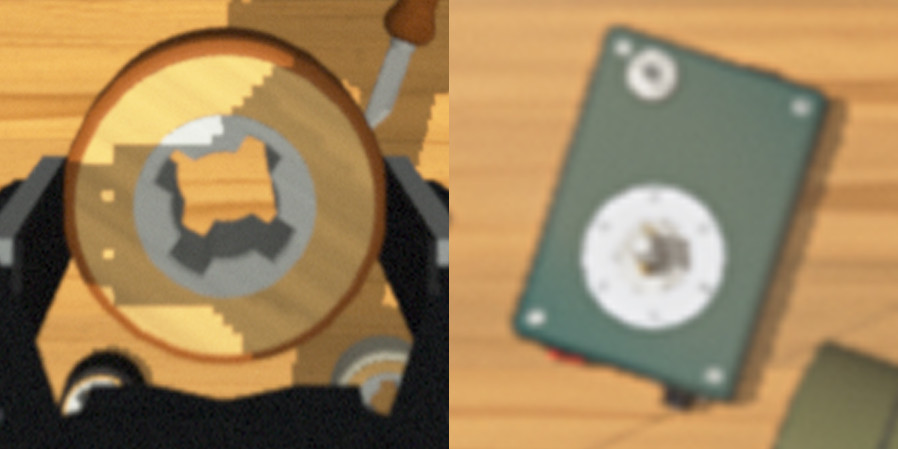

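Request:
carry_out --pt "-3 0 -2" --pt "-3 0 -2" --pt "-3 0 -2" --pt "-3 0 -2" --pt "-3 0 -2" --pt "-3 0 -2" --pt "-3 0 -2" --pt "-3 0 -2" --twist '[0, 0, 0, 0, 0, 0, 0, 0]'

```text
t: 6.55
tcp_pos: [0.4937, 0.0661, 0.2008]
tcp_rot: [0.5, -0.5, 0.5, -0.5]
ft_force: [0.4, 0.8, -1.6]
finger_gap: 0.0655
```

Request:
carry_out --pt "-3 0 -2" --pt "-3 0 -2" --pt "-3 0 -2" --pt "-3 0 -2" --pt "-0.5 0 -0.5" --pt "0 0 0" --twist '[0, 0, 0, 0, 0, 0]'

```text
t: 7.15
tcp_pos: [0.4087, 0.1908, 0.2006]
tcp_rot: [-0.5, 0.499, -0.5, 0.501]
ft_force: [0.9, -0.1, -1.2]
finger_gap: 0.0655
```

```bash
python3 - <<'E'
from h import *
p,r=pose();cal=eyes.calibration("wrist");im=eyes.read_camera("wrist");cv2.imwrite("pics/w3.png",im[:,:,::-1])
np.save("w3T.npy",cal["T"]);print(p,yaw(r),monitor.state()["finger_gap"])
q=proj("wrist",[[.499,.19,.058]],cal)[0];print(q)
for n in ["spindle_nose","key_top"]:
    print(n,[(d["pixel"],d["confidence"],pt("wrist",d["pixel"],.118 if "no" in n else .098).round(4)) for d in eyes.recognise("wrist",n)])
x,y=q.astype(int);c=cv2.resize(im[max(y-60,0):y+60,x-60:x+60],None,fx=4,fy=4,interpolation=2)
cv2.imwrite("pics/w3c.png",np.hstack([c,rect(im,[.499,.19],.098,half=.024,s=.0001,cal=cal)[:480,:]if 0 else c[:,:0]])[:,:,::-1])
E
```

```text
[0.40868668 0.19075457 0.20064071] -1.568235324175381 0.06547689976855453
[324.00761348  91.18513512]
spindle_nose [([328.0, 78.1], 0.61, array([0.5025, 0.1864, 0.118 ]))]
key_top [([325.1, 81.6], 0.58, array([0.5032, 0.1878, 0.098 ]))]
```

View pics/w3c.png

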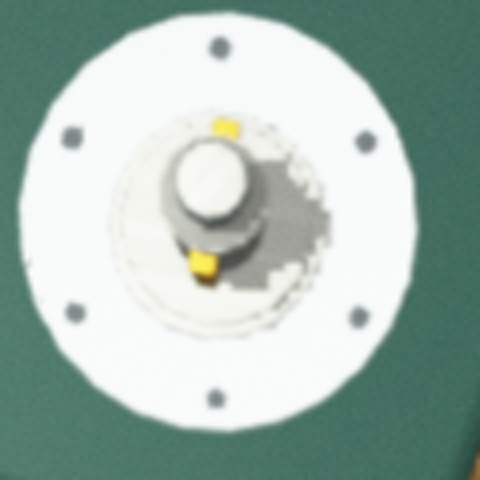

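```bash
python3 - <<'E'
from h import *
im=cv2.imread("pics/w3.png");cal=dict(eyes.calibration("wrist"));cal["T"]=np.load("w3T.npy")
h=cv2.cvtColor(im,cv2.COLOR_BGR2HSV);m=((abs(h[...,0].astype(int)-25)<8)&(h[...,1]>110)&(h[...,2]>120)).astype(np.uint8)
m[:31]=0;m[131:]=0;m[:,:294]=0;m[:,354:]=0
n,l,st,ce=cv2.connectedComponentsWithStats(m);print(st[1:],ce[1:])
P=[pt("wrist",c,.098,cal) for c,s in zip(ce[1:],st[1:]) if s[4]>5]
print(np.round(P,4)); 
d=P[0]-P[1];print("dir",np.degrees(np.arctan2(d[1],d[0])),np.linalg.norm(d),"mid",(P[0]+P[1])/2)
print("nose",pt("wrist",[317,76],.118,cal),"disc",pt("wrist",[264+218/4,31+222/4],.052,cal))
i2=cv2.resize(rect(im,[.499,.19],.098,half=.024,s=.0001,cal=cal),None,fx=1,fy=1);cv2.imwrite("pics/w3r.png",i2)
E
```

```text
[[318  61   5   4  17]
 [311  94   8   7  41]] [[320.05882353  62.41176471]
 [314.68292683  96.63414634]]
[[0.5145 0.193  0.098 ]
 [0.4911 0.1969 0.098 ]]
dir -9.50475547610851 0.023723753147980038 mid [0.50276401 0.19497836 0.098     ]
nose [0.5022719  0.19482735 0.118     ] disc [0.50352811 0.19481494 0.052     ]
```

```bash
python3 - <<'E'
from h import *
im=cv2.imread("pics/w2.png");cal=dict(eyes.calibration("wrist"))
# w2 taken at p=(.65496,-.17516,.20214), same yaw: build T by shifting (tool level, same yaw to 0.15 deg)
T=np.array(cal["T"]);p,r=pose();p2=np.array([.65496,-.17516,.20214]);T2=T.copy();T2[:3,3]+=p2-p;cal["T"]=T2
for dz in (.016-.0215,.016-.0235,.016-.0255):
  for ox in (.0025,.0033,.004):
    f=[phase(im,p2+[ox,0,0],p2[2]+dz,a,a+.002,4,cal) for a in (.0115,.0125,.0135)]
    print(dz,ox,[(round(np.degrees(x[0]),1),round(x[1],1)) for x in f])
# hub circle fit: gray hub outer edge vs wood (saturation) along rays, at plane
h=cv2.cvtColor(im,cv2.COLOR_BGR2HSV)[...,1].astype(np.float32)
from scipy.optimize import least_squares
for dz in (.016-.0215,.016-.0235,.016-.0255):
    c=p2+[.0035,0,0];a=np.radians(np.arange(0,360,3));rr=np.arange(.0145,.022,.0001);E=[]
    for A in a:
        P=np.c_[c[0]+rr*np.cos(A),c[1]+rr*np.sin(A),np.full(rr.size,p2[2]+dz)]
        uv=proj("wrist",P,cal).astype(np.float32);v=cv2.remap(h,uv[:,0:1],uv[:,1:],1)[:,0]
        E.append(P[np.argmax(np.gradient(cv2.GaussianBlur(v[:,None],(1,15),3)[:,0])),:2])
    E=np.array(E);s=least_squares(lambda q:np.hypot(E[:,0]-q[0],E[:,1]-q[1])-q[2],[c[0],c[1],.018],loss="soft_l1",f_scale=.0003)
    print(dz,"hub offset from TCP (x,y)mm",((s.x[:2]-p2[:2])*1e3).round(2),"R",(s.x[2]*1e3).round(2))
E
```

```text
-0.005499999999999998 0.0025 [(np.float64(-32.4), np.float64(12.4)), (np.float64(-33.3), np.float64(12.1)), (np.float64(-33.2), np.float64(10.4))]
-0.005499999999999998 0.0033 [(np.float64(-32.8), np.float64(14.2)), (np.float64(-33.0), np.float64(15.6)), (np.float64(-32.1), np.float64(13.6))]
-0.005499999999999998 0.004 [(np.float64(-32.7), np.float64(15.3)), (np.float64(-32.5), np.float64(17.9)), (np.float64(-31.2), np.float64(15.5))]
-0.0075 0.0025 [(np.float64(-32.6), np.float64(13.8)), (np.float64(-33.0), np.float64(16.3)), (np.float64(-32.3), np.float64(15.2))]
-0.0075 0.0033 [(np.float64(-32.5), np.float64(14.5)), (np.float64(-32.4), np.float64(18.2)), (np.float64(-31.3), np.float64(17.0))]
-0.0075 0.004 [(np.float64(-31.9), np.float64(14.3)), (np.float64(-31.5), np.float64(18.3)), (np.float64(-30.4), np.float64(17.1))]
-0.009499999999999998 0.0025 [(np.float64(-32.2), np.float64(13.3)), (np.float64(-32.3), np.float64(17.9)), (np.float64(-31.4), np.float64(18.0))]
-0.009499999999999998 0.0033 [(np.float64(-31.5), np.float64(12.7)), (np.float64(-31.3), np.float64(17.6)), (np.float64(-30.3), np.float64(17.4))]
-0.009499999999999998 0.004 [(np.float64(-30.4), np.float64(11.8)), (np.float64(-29.7), np.float64(15.6)), (np.float64(-28.9), np.float64(15.4))]
-0.005499999999999998 hub offset from TCP (x,y)mm [ 3.64 -0.06] R 18.26
-0.0075 hub offset from TCP (x,y)mm [ 2.66 -0.06] R 18.56
-0.009499999999999998 hub offset from TCP (x,y)mm [ 1.68 -0.07] R 18.86
```

Request:
carry_out --pt "0 0 0" --pt "0 0 0" --pt "0 0 0" --pt "0 0 0" --twist '[-0.14, -0.14, -0.14, 0]'

```text
t: 7.7
tcp_pos: [0.4104, 0.189, 0.2003]
tcp_rot: [-0.593, 0.385, -0.386, 0.593]
ft_force: [-0.3, -0.1, -2.4]
finger_gap: 0.0657
```

```bash
python3 - <<'E'
from h import *
plan([.5,.1938,.15])
E
```

```text
pos [0.4104 0.189  0.2003] yaw -1.1527 shift cm [3.2  5.03 8.38] twist 0 tilt [ 4.e-04 -2.e-04 -1.e+00]
```

Request:
carry_out --pt "0.8 0 2.1" --pt "0.8 0 2.1" --pt "0.8 0 2.1" --pt "0.8 0 2.1" --pt "0 2 0" --pt "0 2 0" --pt "0 1 0" --pt "0 0 0" --twist '[0, 0, 0, 0, 0, 0, 0, 0]'

```text
t: 8.5
tcp_pos: [0.4983, 0.1941, 0.1487]
tcp_rot: [0.594, -0.387, 0.385, -0.592]
ft_force: [-0.5, 0.8, -1.9]
finger_gap: 0.0656
```

```bash
python3 - <<'E'
from h import *
p,r=pose();im=eyes.read_camera("wrist");im=np.mean([im,eyes.read_camera("wrist"),eyes.read_camera("wrist")],0).astype(np.uint8)
cv2.imwrite("pics/w4.png",im[:,:,::-1])
np.save("w4p.npy",[pose()[0] for _ in range(4)]);print(np.load("w4p.npy"),monitor.state()["ft_force"])
c=cv2.resize(im[210:330,255:395],None,fx=5,fy=5,interpolation=2);cv2.imwrite("pics/w4c.png",c[:,:,::-1])
E
```

```text
[[0.49982235 0.19505551 0.15099676]
 [0.49982235 0.19505551 0.15099676]
 [0.49982235 0.19505551 0.15099676]
 [0.49982235 0.19505551 0.15099676]] [ 0.21197934  0.15962341 -0.82178142]
```

View pics/w4c.png

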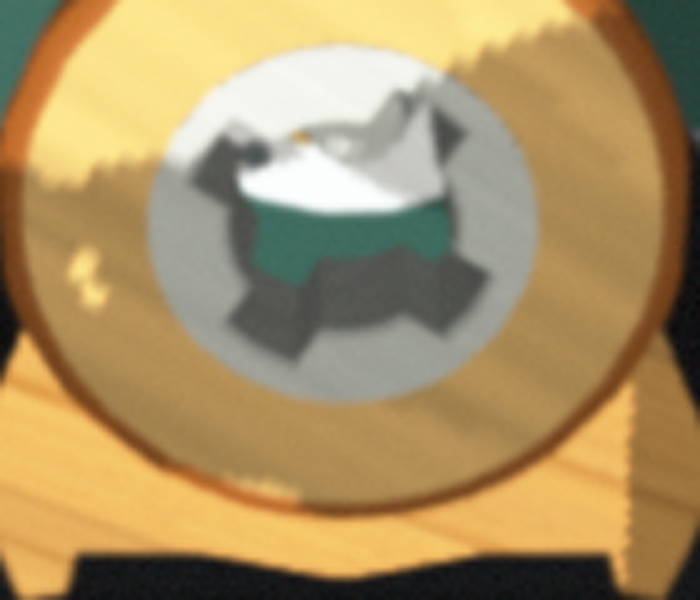

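```bash
cat > ov.py <<'E'
from h import *
import sys
def ov(src,dst,p,r,S,box,f,wo=None,circ=((.118,.006),(.106,.006),(.102,.01),(.058,.021),(.05,.0)),ku=np.radians(-9.5)):
    cal=dict(eyes.calibration("wrist"));p0,r0=pose();T=np.array(cal["T"])
    cal["T"]=np.block([[ (r*r0.inv()).as_matrix()@T[:3,:3],(p+(r*r0.inv()).apply(T[:3,3]-p0))[:,None]],[np.zeros((1,3)),1]])
    im=cv2.imread(src);x0,y0,x1,y1=box;c=cv2.resize(im[y0:y1,x0:x1],None,fx=f,fy=f,interpolation=2)
    def dr(P,col):
        q=((proj("wrist",P,cal)-[x0,y0]+.5)*f).astype(int);cv2.polylines(c,[q],False,col,1)
    a=np.linspace(0,2*np.pi,60);C=np.c_[np.cos(a),np.sin(a)]
    for z,R_ in circ: dr(np.c_[np.array(S)+C*R_,np.full(60,z)],(0,0,255))
    u=np.array([np.cos(ku),np.sin(ku)]);v=np.array([-u[1],u[0]])
    for s in (1,-1):
        dr(np.c_[np.array([np.array(S)+s*u*.01+v*.0025,np.array(S)+s*u*.0135+v*.0025,np.array(S)+s*u*.0135-v*.0025,np.array(S)+s*u*.01-v*.0025]),np.full(4,.098)],(255,0,0))
    if wo is not None:
        o,d,w=wo
        for dd in (d,d-.016):
            cc=p+r.apply([0,0,o]);dr(np.c_[cc[:2]+C*.0108,np.full(60,p[2]+dd)],(0,255,0))
            for k in range(4):
                b=w+k*np.pi/2;u=np.array([np.cos(b),np.sin(b)]);v=np.array([-u[1],u[0]])
                dr(np.c_[np.array([cc[:2]+u*.0101+v*.004,cc[:2]+u*.015+v*.004,cc[:2]+u*.015-v*.004,cc[:2]+u*.0101-v*.004]),np.full(4,p[2]+dd)],(0,255,0))
    cv2.imwrite(dst,c)
E
python3 - <<'E'
from ov import *
p,r=pose();p=np.array([.4995,.1945,.1500])
ov("pics/w4.png","pics/w4o.png",p,r,[.5025,.1949],(255,210,395,330),5,wo=(.0027,-.0075,np.radians(-33.5+24)))
E
```

```text
(no output)
```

View pics/w4o.png

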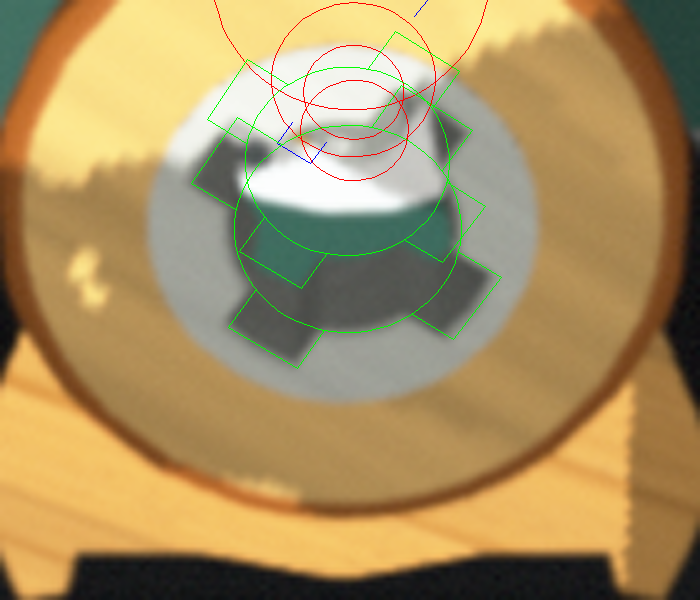

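Request:
carry_out --pt "0 0 0.2" --pt "0 0.7 0" --pt "0 0.4 0" --pt "0 0.3 0" --pt "0 0.2 0" --pt "0 0.2 0" --pt "0 0 0" --twist '[0, 0, 0, 0, 0, 0, 0]'

```text
t: 9.35
tcp_pos: [0.5007, 0.1959, 0.1319]
tcp_rot: [0.593, -0.385, 0.385, -0.593]
ft_force: [-0.3, -0.4, -1.0]
finger_gap: 0.0657
```

```bash
cat > look.py <<'E'
from h import *
import sys
# averaged wrist image + crop with wheel-top model overlay
n=sys.argv[1];box=[int(v) for v in sys.argv[2].split(",")];f=5
ims=[];ps=[];co=[]
for _ in range(6):
    p,r=pose();T=np.array(eyes.calibration("wrist")["T"]);ims.append(eyes.read_camera("wrist"));ps.append(p);co.append(r.inv().apply(T[:3,3]-p))
im=np.mean(ims,0).astype(np.uint8);cv2.imwrite(f"pics/{n}.png",im[:,:,::-1])
print("p",np.mean(ps,0).round(4),"sd",np.std(ps,0).round(4),"cam in tool sd",np.std(co,0).round(5),"yaw",yaw(r).round(4),monitor.state()["ft_force"].round(1))
x0,y0,x1,y1=box
cv2.imwrite(f"pics/{n}c.png",cv2.resize(im[y0:y1,x0:x1],None,fx=f,fy=f,interpolation=2)[:,:,::-1])
E
python3 look.py w5 265,215,385,320
```

```text
p [0.501  0.1959 0.1323] sd [0.0001 0.     0.0002] cam in tool sd [1.e-05 2.e-05 1.e-05] yaw -1.151 [-0.3  0.5 -2.2]
```

View pics/w5c.png

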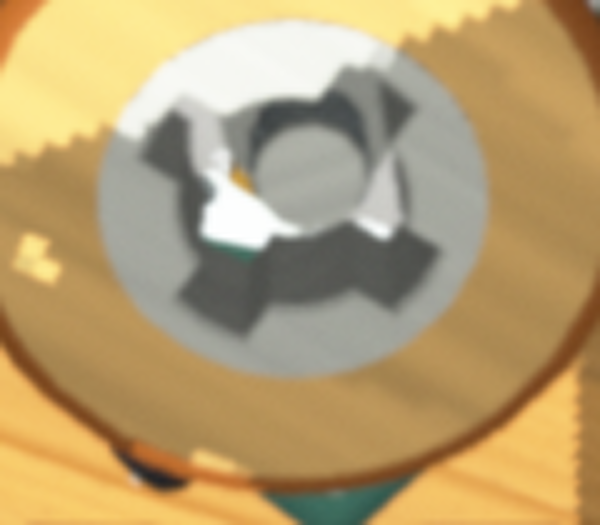

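```bash
cat > off.py <<'E'
from h import *
import sys
# args: bore-centre px (full), nose px (full), wheel-top z rel. TCP
a=[float(v) for v in sys.argv[1:6]]
p,r=pose();cal=eyes.calibration("wrist");zt=p[2]+a[4]
B=pt("wrist",a[:2],zt,cal);N=pt("wrist",a[2:4],.118,cal)
print("p",p.round(4),"bore-TCP tool",(r.inv().apply(B-p)*1e3).round(2),"nose",N.round(4),"needed shift tool cm",(r.inv().apply(N-B)*100).round(3))
E
for z in -.0055 -.0075 -.0095; do python3 off.py 323.7 255.1 327 250.6 $z; done
python3 - <<'E'
from ov import *
p,r=pose();cal=eyes.calibration("wrist")
# refine hub centre in w5
im=cv2.imread("pics/w5.png");h=cv2.cvtColor(im,cv2.COLOR_BGR2HSV)[...,1].astype(np.float32)
from scipy.optimize import least_squares
for dz in (-.0055,-.0075):
    c=p+r.apply([0,0,.003]);a=np.radians(np.arange(0,360,3));rr=np.arange(.0145,.022,.0001);E=[]
    for A in a:
        P=np.c_[c[0]+rr*np.cos(A),c[1]+rr*np.sin(A),np.full(rr.size,p[2]+dz)]
        uv=proj("wrist",P,cal).astype(np.float32);v=cv2.remap(h,uv[:,0:1],uv[:,1:],1)[:,0]
        E.append(P[np.argmax(np.gradient(cv2.GaussianBlur(v[:,None],(1,15),3)[:,0])),:2])
    E=np.array(E);s=least_squares(lambda q:np.hypot(E[:,0]-q[0],E[:,1]-q[1])-q[2],[c[0],c[1],.018],loss="soft_l1",f_scale=.0003)
    C=np.r_[s.x[:2],p[2]+dz];print(dz,"hub tool mm",(r.inv().apply(C-p)*1e3).round(2),"R",s.x[2]*1e3,"px",proj("wrist",C,cal),"phase",[np.degrees(phase(im,C,C[2],q,q+.002,4,cal)[0]).round(1) for q in(.0115,.0125,.0135)])
E
```

```text
p [0.5011 0.1959 0.1325] bore-TCP tool [-0.2  5.5  4. ] nose [0.5036 0.1954 0.118 ] needed shift tool cm [ 0.167  0.897 -0.194]
p [0.5011 0.1959 0.1325] bore-TCP tool [-0.2   7.5   3.02] nose [0.5036 0.1954 0.118 ] needed shift tool cm [ 0.167  0.697 -0.095]
p [0.5011 0.1959 0.1325] bore-TCP tool [-0.19  9.5   2.04] nose [0.5036 0.1954 0.118 ] needed shift tool cm [0.166 0.497 0.003]
-0.0055 hub tool mm [-0.5   5.5   3.69] R 18.28352745935159 px [[323.058878   255.70172347]] phase [np.float64(-8.3), np.float64(-9.0), np.float64(-9.2)]
-0.0075 hub tool mm [-0.49  7.5   2.7 ] R 18.581097973127417 px [[323.07107928 255.70804829]] phase [np.float64(-8.0), np.float64(-8.9), np.float64(-9.2)]
```

Request:
carry_out --pt "0.2 0 -0.1" --pt "0 0.2 0" --pt "0 0.2 0" --pt "0 0 0" --twist '[0, 0, 0, 0]'

```text
t: 10.05
tcp_pos: [0.5006, 0.1936, 0.1279]
tcp_rot: [0.593, -0.385, 0.385, -0.593]
ft_force: [1.0, 0.5, -1.8]
finger_gap: 0.066
```

Request:
carry_out --pt "0 0.2 0" --pt "0 0 0" --twist '[0, 0]'

```text
t: 10.25
tcp_pos: [0.5007, 0.1936, 0.126]
tcp_rot: [0.593, -0.385, 0.385, -0.593]
ft_force: [-0.6, -0.3, -2.5]
finger_gap: 0.0657
```

```bash
python3 - <<'E'
from h import *
for _ in range(4):
    s=monitor.state();p,r=pose();print(p.round(4),"F tool",r.inv().apply(s["ft_force"]).round(1),"M tool",r.inv().apply(s["wrist_torque"]).round(2));im=eyes.read_camera("wrist")
cv2.imwrite("pics/w6.png",im[:,:,::-1])
g=cv2.resize(cv2.cvtColor(im[215:320,265:385],cv2.COLOR_RGB2GRAY),None,fx=5,fy=5,interpolation=2)
c=cv2.HoughCircles(cv2.GaussianBlur(g,(0,0),3),cv2.HOUGH_GRADIENT,1,30,param1=60,param2=12,minRadius=48,maxRadius=66)
print(None if c is None else c[0][:6])
g5=cv2.resize(cv2.imread("pics/w5.png",0)[215:320,265:385],None,fx=5,fy=5,interpolation=2)
c=cv2.HoughCircles(cv2.GaussianBlur(g5,(0,0),3),cv2.HOUGH_GRADIENT,1,30,param1=60,param2=12,minRadius=48,maxRadius=66);print(c[0][:6])
E
```

```text
[0.5007 0.1936 0.126 ] F tool [ 0.   2.5 -0.7] M tool [-0.04 -0.03  0.  ]
[0.5007 0.1936 0.1261] F tool [-0.9  2.3  0.5] M tool [ 0.01  0.01 -0.03]
[0.5008 0.1937 0.1262] F tool [0.2 1.7 0.4] M tool [-0.03  0.   -0.04]
[0.5009 0.1937 0.1263] F tool [-0.8  1.9  1.1] M tool [-0.01 -0.02 -0.04]
[[291.5 193.5  54.8]
 [239.5 203.5  52.9]
 [278.5 155.5  56.2]
 [196.5 247.5  49.2]
 [448.5 167.5  56.8]]
[[310.5 179.5  55.7]
 [283.5 153.5  56.1]
 [162.5 424.5  57. ]]
```

```bash
for z in -.0055 -.0065 -.0075 ; do python3 off.py 323.07 255.7 323.3 253.7 $z; done
```

```text
p [0.5009 0.1937 0.1263] bore-TCP tool [-0.5  5.5  3.7] nose [0.5038 0.1954 0.118 ] needed shift tool cm [ 0.011  0.283 -0.035]
p [0.5009 0.1937 0.1263] bore-TCP tool [-0.5   6.5   3.21] nose [0.5038 0.1954 0.118 ] needed shift tool cm [0.011 0.183 0.014]
p [0.5009 0.1937 0.1263] bore-TCP tool [-0.5   7.5   2.72] nose [0.5038 0.1954 0.118 ] needed shift tool cm [0.011 0.083 0.064]
```

Request:
carry_out --pt "0.01 0.1 0" --pt "0 0.1 0" --pt "0 0 0" --twist '[0, 0, 0]'

```text
t: 10.75
tcp_pos: [0.5008, 0.1936, 0.1242]
tcp_rot: [0.593, -0.385, 0.385, -0.593]
ft_force: [0.3, 0.1, -1.9]
finger_gap: 0.0658
```

Request:
carry_out --pt "0 0.1 0" --pt "0 0.1 0" --pt "0 0 0" --twist '[0, 0, 0]'

```text
t: 11.05
tcp_pos: [0.5008, 0.1935, 0.1221]
tcp_rot: [0.593, -0.385, 0.385, -0.593]
ft_force: [0.1, -0.8, -1.5]
finger_gap: 0.0659
```

Request:
carry_out --pt "0 0.1 0" --pt "0 0.1 0" --pt "0 0 0" --twist '[0, 0, 0]'

```text
t: 11.35
tcp_pos: [0.5008, 0.1935, 0.1201]
tcp_rot: [0.593, -0.385, 0.385, -0.593]
ft_force: [0.4, -0.3, -1.2]
finger_gap: 0.0656
```

Request:
carry_out --pt "0 0.1 0" --pt "0 0.1 0" --pt "0 0 0" --twist '[0, 0, 0]'

```text
t: 11.65
tcp_pos: [0.5008, 0.1935, 0.1182]
tcp_rot: [0.593, -0.385, 0.385, -0.593]
ft_force: [-0.3, -0.4, -2.2]
finger_gap: 0.0659
```

Request:
carry_out --pt "0 0.1 0" --pt "0 0.1 0" --pt "0 0 0" --twist '[0, 0, 0]'

```text
t: 11.95
tcp_pos: [0.5008, 0.1935, 0.1162]
tcp_rot: [0.593, -0.385, 0.385, -0.593]
ft_force: [-0.2, 0.5, -1.8]
finger_gap: 0.0657
```

Request:
carry_out --pt "0 0.2 0" --pt "0 0.2 0" --pt "0 0.2 0" --pt "0 0.2 0" --pt "0 0.2 0" --pt "0 0.2 0" --pt "0 0.2 0" --pt "0 0 0" --twist '[0, 0, 0, 0, 0, 0, 0, 0]'

```text
t: 12.75
tcp_pos: [0.5007, 0.1935, 0.102]
tcp_rot: [0.593, -0.385, 0.385, -0.593]
ft_force: [-0.8, -0.2, -1.2]
finger_gap: 0.0657
```

Request:
carry_out --pt "0 0.2 0" --pt "0 0.2 0" --pt "0 0.2 0" --pt "0 0.2 0" --pt "0 0.2 0" --pt "0 0.2 0" --pt "0 0.1 0" --pt "0 0 0" --twist '[0, 0, 0, 0, 0, 0, 0, 0]'

```text
t: 13.55
tcp_pos: [0.5008, 0.1935, 0.0891]
tcp_rot: [0.593, -0.385, 0.385, -0.593]
ft_force: [-0.8, -0.2, -1.2]
finger_gap: 0.066
```

Request:
carry_out --pt "0 0.1 0" --pt "0 0.1 0" --pt "0 0.1 0" --pt "0 0 0" --twist '[0, 0, 0, 0]'

```text
t: 13.95
tcp_pos: [0.5008, 0.1935, 0.0862]
tcp_rot: [0.593, -0.385, 0.385, -0.593]
ft_force: [-0.4, 1.0, -1.6]
finger_gap: 0.0656
```

Request:
carry_out --pt "0 0.1 0" --pt "0 0.1 0" --pt "0 0.1 0" --pt "0 0 0" --twist '[0, 0, 0, 0]'

```text
t: 14.35
tcp_pos: [0.5008, 0.1935, 0.0831]
tcp_rot: [0.593, -0.385, 0.385, -0.593]
ft_force: [-0.4, -0.5, -1.8]
finger_gap: 0.0659
```

Request:
carry_out --pt "0 0.1 0" --pt "0 0 0" --twist '[0, 0]'

```text
t: 14.55
tcp_pos: [0.5009, 0.1936, 0.0822]
tcp_rot: [0.593, -0.385, 0.385, -0.593]
ft_force: [0.2, 0.2, -1.9]
finger_gap: 0.0655
```

Request:
carry_out --pt "0 0.1 0" --pt "0 0 0" --twist '[0, 0]'

```text
t: 14.75
tcp_pos: [0.5009, 0.1935, 0.0812]
tcp_rot: [0.593, -0.385, 0.385, -0.593]
ft_force: [-0.0, 0.1, -2.0]
finger_gap: 0.0655
```

Request:
carry_out --pt "0 0.1 0" --pt "0 0 0" --twist '[0, 0]'

```text
t: 14.95
tcp_pos: [0.5009, 0.1936, 0.0802]
tcp_rot: [0.593, -0.385, 0.385, -0.593]
ft_force: [0.5, -0.6, -1.2]
finger_gap: 0.0655
```

Request:
carry_out --pt "0 0.1 0" --pt "0 0 0" --twist '[0, 0]'

```text
t: 15.15
tcp_pos: [0.5009, 0.1936, 0.0799]
tcp_rot: [-0.593, 0.385, -0.385, 0.593]
ft_force: [-1.8, -0.4, 4.0]
finger_gap: 0.0657
```

Request:
carry_out --pt "0 0.05 0" --pt "0 0 0" --twist '[0, 0]'

```text
t: 15.35
tcp_pos: [0.5009, 0.1936, 0.0799]
tcp_rot: [-0.593, 0.385, -0.385, 0.593]
ft_force: [-2.1, -1.2, 7.9]
finger_gap: 0.0659
```

Request:
carry_out --pt "0 0 0" --pt "0 0 0" --pt "0 0 0" --pt "0 0 0" --pt "0 -0.5 0" --pt "0 -1.5 0" --pt "0 -3 0" --pt "0 -3 0" --twist '[0, 0, 0, 0, 0, 0, 0, 0]' --hand 1.0

```text
t: 16.15
tcp_pos: [0.5004, 0.1934, 0.1593]
tcp_rot: [0.594, -0.385, 0.384, -0.593]
ft_force: [0.6, 0.3, 0.6]
finger_gap: 0.0854
```

```bash
python3 - <<'E'
from h import *
p,r=pose();cal=eyes.calibration("wrist");im=eyes.read_camera("wrist");cv2.imwrite("pics/w7.png",im[:,:,::-1])
print(p,monitor.state()["finger_gap"])
for d in eyes.masks_of("wrist","wheel_large")[:2]:
    e=cv2.fitEllipse(max(cv2.findContours(d["mask"].astype(np.uint8),0,2)[0],key=len));print(d["confidence"],e,pt("wrist",e[0],.074,cal).round(4))
E
```

```text
[0.50036605 0.1933954  0.15931481] 0.08541905576973667
0.92 ((323.61871337890625, 202.64315795898438), (87.73595428466797, 89.32112121582031), 66.0644302368164) [0.5066 0.1963 0.074 ]
```

Request:
carry_out --pt "0 -2 0" --pt "0 -1 0" --pt "0 0 0" --pt "3.7 0 0" --pt "3.7 0 0" --pt "3.7 0 0" --pt "3.7 0 0" --pt "3.7 0 0" --twist '[0.14, 0.14, 0.14, 0, 0, 0, 0, 0]'

```text
t: 17.05
tcp_pos: [0.5003, 0.0073, 0.1884]
tcp_rot: [0.5, -0.5, 0.5, -0.5]
ft_force: [0.7, -0.2, 0.1]
finger_gap: 0.0857
```

Request:
carry_out --pt "3.7 0 0" --pt "3.7 0 0" --pt "3.7 0 0" --pt "3.7 0 0" --pt "3.7 0.5 -0.9" --pt "3.7 1 -0.9" --pt "4 2.5 -0.8" --pt "0 0 0" --twist '[0, 0, 0, 0, 0, 0, 0, 0]'

```text
t: 17.85
tcp_pos: [0.4725, -0.257, 0.1459]
tcp_rot: [-0.5, 0.502, -0.5, 0.498]
ft_force: [-0.7, 0.3, -0.3]
finger_gap: 0.0857
```

```bash
cat > wh.py <<'E'
from h import *
from scipy.optimize import least_squares
def hub(im,c,z,cal,lo=.0145,hi=.022,ch=1):
    "circle fit of hub/rim edge (strongest saturation step) near c on plane z"
    h=cv2.cvtColor(im,cv2.COLOR_RGB2HSV)[...,ch].astype(np.float32);a=np.radians(np.arange(0,360,3));rr=np.arange(lo,hi,.0001)
    for _ in range(3):
        E=[]
        for A in a:
            P=np.c_[c[0]+rr*np.cos(A),c[1]+rr*np.sin(A),np.full(rr.size,z)];uv=proj("wrist",P,cal).astype(np.float32)
            v=cv2.remap(h,uv[:,0:1],uv[:,1:],1)[:,0];E.append(P[np.argmax(abs(np.gradient(cv2.GaussianBlur(v[:,None],(1,15),3)[:,0]))),:2])
        E=np.array(E);s=least_squares(lambda q:np.hypot(E[:,0]-q[0],E[:,1]-q[1])-q[2],[c[0],c[1],(lo+hi)/2],loss="soft_l1",f_scale=.0003);c=s.x[:2]
    return np.r_[s.x[:2],z],s.x[2],np.median(abs(s.fun))
E
python3 - <<'E'
from wh import *
p,r=pose();cal=eyes.calibration("wrist");im=eyes.read_camera("wrist");cv2.imwrite("pics/w8.png",im[:,:,::-1])
print(p,yaw(r))
for n in ["wheel_medium","wheel_small"]:
    for d in eyes.masks_of("wrist",n):
        e=cv2.fitEllipse(max(cv2.findContours(d["mask"].astype(np.uint8),0,2)[0],key=len));c=pt("wrist",e[0],.012,cal)
        print(n,round(d["confidence"],2),np.round(e[0],1),np.round(e[1],1),c.round(4),"rgb",im[d["mask"]].mean(0).round())
q=rect(im,[.474,-.255],.016,half=.1,s=.0005,cal=cal);cv2.imwrite("pics/w8r.png",cv2.resize(np.hstack([q,rect(im,[.474,-.255],.016,cal=cal)[:401,24:425]]),None,fx=.99,fy=.99)[:,:,::-1])
E
```

```text
[ 0.47247957 -0.25695606  0.14590616] -1.5753839158582446
wheel_medium 0.77 [427.4 209.4] [58.9 61.8] [ 0.4582 -0.3533  0.012 ] rgb [ 97.  46. 118.]
wheel_medium 0.73 [272.2 278.4] [51.6 56.2] [ 0.3875 -0.2064  0.012 ] rgb [ 33. 164.  62.]
wheel_medium 0.72 [324.1 197.5] [59.5 60. ] [ 0.47  -0.258  0.012] rgb [185. 170. 136.]
wheel_small 0.63 [170.2 200.7] [46.4 50.4] [ 0.4677 -0.1159  0.012 ] rgb [132. 123. 105.]
wheel_small 0.59 [ 89.3 210.5] [44.  50.7] [ 0.4584 -0.034   0.012 ] rgb [172.  22.  11.]
```

Request:
carry_out --pt "0.1 3 0" --pt "0 3 0" --pt "0 2.5 0" --pt "0 1.5 0" --pt "0 1 0" --pt "0 0.9 0" --pt "0 0 0" --pt "0 0 0" --twist '[0, 0, 0, 0, 0, 0, 0, 0]'

```text
t: 18.8
tcp_pos: [0.4753, -0.2543, 0.0303]
tcp_rot: [0.5, -0.5, 0.5, -0.5]
ft_force: [-0.2, -0.1, 0.4]
finger_gap: 0.0855
```

```bash
python3 - <<'E'
from wh import *
p,r=pose();cal=eyes.calibration("wrist");im=eyes.read_camera("wrist");cv2.imwrite("pics/w9.png",im[:,:,::-1])
print(p,yaw(r))
cv2.imwrite("pics/w9c.png",cv2.resize(im[180:340,200:450],None,fx=3,fy=3,interpolation=2)[:,:,::-1])
for c0 in (p+[.002,0,0],p+[.005,0,0]):
  for ch in (1,2):
    C,Rr,e=hub(im,c0[:2],.016,cal,ch=ch);print(ch,((C-p)*1e3).round(2),Rr,e,[(np.degrees(f[0]).round(1),f[1].round(1)) for f in [phase(im,C,.016,q,q+.002,4,cal) for q in(.0115,.0125,.0135)]])
E
```

```text
[ 0.47533994 -0.25433264  0.03032622] -1.570477550220166
1 [  2.85   4.45 -14.33] 0.01775770030581525 0.001112171661251984 [(np.float64(-9.8), np.float64(6.0)), (np.float64(-15.3), np.float64(4.2)), (np.float64(-33.6), np.float64(4.3))]
2 [  3.38  -0.88 -14.33] 0.01869733873439395 0.0013068915700746135 [(np.float64(-32.5), np.float64(5.6)), (np.float64(-35.0), np.float64(9.1)), (np.float64(-34.2), np.float64(12.6))]
1 [  6.     1.84 -14.33] 0.0180155003171473 0.0012838425299448366 [(np.float64(-31.0), np.float64(10.7)), (np.float64(-32.6), np.float64(8.7)), (np.float64(-39.0), np.float64(4.6))]
2 [  4.91  -1.92 -14.33] 0.01904003911835036 0.0013600502416511399 [(np.float64(-35.3), np.float64(5.3)), (np.float64(-34.9), np.float64(9.5)), (np.float64(-34.6), np.float64(11.8))]
```

```bash
python3 - <<'E'
from wh import *
p,r=pose();cal=eyes.calibration("wrist");im=eyes.read_camera("wrist");print(p)
for d in eyes.masks_of("wrist","wheel_medium"):
    e=cv2.fitEllipse(max(cv2.findContours(d["mask"].astype(np.uint8),0,2)[0],key=len));c=pt("wrist",e[0],.012,cal)
    print(round(d["confidence"],2),np.round(e,1) if 0 else e,c.round(4),"rgb",im[d["mask"]].mean(0).round())
E
```

```text
[ 0.47544283 -0.25455588  0.03053936]
0.68 ((328.5940246582031, 258.21917724609375), (101.5860366821289, 103.9801025390625), 74.41921997070312) [ 0.4712 -0.2575  0.012 ] rgb [162. 149. 120.]
0.63 ((508.7075500488281, 259.7592468261719), (58.805320739746094, 106.34745025634766), 101.53694915771484) [ 0.4694 -0.3537  0.012 ] rgb [ 82.  37. 104.]
```

Request:
carry_out --pt "0.3 0 -0.3" --pt "0 0.3 0" --pt "0 0 0" --pt "0 0 0" --twist '[0, 0, 0, 0]'

```text
t: 19.35
tcp_pos: [0.4717, -0.2575, 0.0267]
tcp_rot: [-0.5, 0.5, -0.5, 0.5]
ft_force: [0.0, 0.1, 0.5]
finger_gap: 0.0851
```

Request:
carry_out --pt "0 0 0" --pt "0 0 0" --pt "0 0 0" --pt "0 0 0" --pt "0 0 0" --pt "0 0 0" --pt "0 0 0" --twist '[0, 0, 0, 0, 0, 0, 0]' --hand 0.48

```text
t: 20.05
tcp_pos: [0.4719, -0.2575, 0.0276]
tcp_rot: [0.5, -0.5, 0.5, -0.5]
ft_force: [-1.4, 0.7, 5.6]
finger_gap: 0.0535
```

```bash
python3 - <<'E'
from wh import *
p,r=pose();cal=eyes.calibration("wrist");im=eyes.read_camera("wrist");cv2.imwrite("pics/w10.png",im[:,:,::-1]);print(p)
x0,y0=200,190
cv2.imwrite("pics/w10c.png",cv2.resize(im[y0:y0+140,x0:x0+250],None,fx=3,fy=3,interpolation=2)[:,:,::-1])
E
```

```text
[ 0.4718676  -0.2574516   0.02756042]
```

View pics/w10c.png

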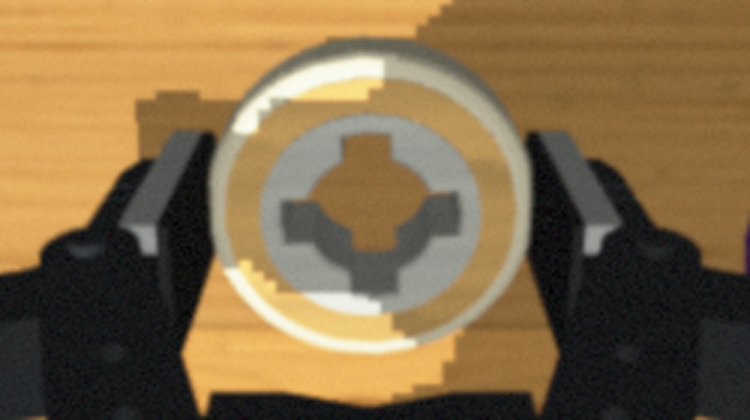

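```bash
cat > tgt.py <<'E'
from wh import *
import sys
# img, hub px, wheel top rel TCP -> bore in tool, yaw, twist to keys, TCP target over spindle
def run(img,px,dz,S=np.array([.5039,.1955]),key=np.radians(-9.5)):
    p,r=pose();cal=eyes.calibration("wrist");im=cv2.imread(img)[:,:,::-1]
    C=pt("wrist",px,p[2]+dz,cal);b=r.inv().apply(C-p)
    f=[phase(im,C,C[2],q,q+.002,4,cal) for q in(.0115,.0125,.0135)];w=f[1][0]
    d=(key-w+np.pi/4)%(np.pi/2)-np.pi/4;Y=yaw(r)+d
    xd=np.array([np.cos(Y),np.sin(Y)]);zd=np.array([-xd[1],xd[0]])
    t=S-b[0]*xd-b[2]*zd
    print("bore tool mm",(b*1e3).round(2),"wheel deg",[np.degrees(q[0]).round(1) for q in f],[q[1].round(1) for q in f],"twist",-d.round(3),"TCP target",t.round(4))
if __name__=="__main__": run(sys.argv[1],[float(sys.argv[2]),float(sys.argv[3])],float(sys.argv[4]))
E
python3 tgt.py pics/w10.png 323.4 261 -.0116
```

```text
bore tool mm [ 0.21 11.6  -2.28] wheel deg [np.float64(3.1), np.float64(3.2), np.float64(4.1)] [np.float64(18.0), np.float64(17.4), np.float64(11.5)] twist 0.221 TCP target [0.5062 0.1952]
```

Request:
carry_out --pt "0 -0.4 0" --pt "0 -1.6 0" --pt "0 -3 0" --pt "0 -4 0" --pt "0 -4 0" --pt "0 -2 0" --pt "0 0 0" --pt "0 0 0" --twist '[0, 0, 0, 0, 0, 0.11, 0.11, 0]'

```text
t: 20.9
tcp_pos: [0.4721, -0.2575, 0.1778]
tcp_rot: [0.442, -0.551, 0.553, -0.442]
ft_force: [0.7, -0.1, -0.8]
finger_gap: 0.0534
```

Request:
carry_out --pt "-3.7 0 -0.55" --pt "-3.7 0 -0.55" --pt "-3.7 0 -0.55" --pt "-3.7 0 -0.55" --pt "-3.7 0 -0.55" --pt "-3.7 0 -0.55" --pt "-3.7 0 -0.55" --pt "-3.7 0 -0.55" --twist '[0, 0, 0, 0, 0, 0, 0, 0]'

```text
t: 21.7
tcp_pos: [0.4926, 0.0426, 0.1759]
tcp_rot: [-0.443, 0.552, -0.551, 0.442]
ft_force: [0.0, -0.8, -1.1]
finger_gap: 0.0532
```

Request:
carry_out --pt "-3.7 0 -0.55" --pt "-3.7 0 -0.55" --pt "-3.7 0 -0.55" --pt "-3.7 0 -0.55" --pt "-0.5 0 0" --pt "0 0 0" --pt "0 0 0" --twist '[0, 0, 0, 0, 0, 0, 0]'

```text
t: 22.4
tcp_pos: [0.5046, 0.1943, 0.176]
tcp_rot: [-0.443, 0.552, -0.552, 0.442]
ft_force: [-0.2, 0.2, -1.0]
finger_gap: 0.0535
```

```bash
python3 - <<'E'
from h import *
plan([.5062,.1952,.138]);print(monitor.state()["finger_gap"],monitor.state()["ft_force"])
E
```

```text
pos [0.5046 0.1943 0.176 ] yaw -1.7896 shift cm [-0.13  3.8   0.14] twist 0 tilt [-0.0021 -0.0013 -1.    ]
0.05354597294104115 [-0.24213303  0.18143443 -1.02918126]
```

Request:
carry_out --pt "-0.1 1.5 0.1" --pt "0 1 0" --pt "0 0.7 0" --pt "0 0.3 0" --pt "0 0.3 0" --pt "0 0 0" --pt "0 0 0" --twist '[0, 0, 0, 0, 0, 0, 0]'

```text
t: 23.1
tcp_pos: [0.5069, 0.1959, 0.1391]
tcp_rot: [0.442, -0.552, 0.552, -0.442]
ft_force: [-0.1, -0.3, -1.3]
finger_gap: 0.0532
```

```bash
cat > nose.py <<'E'
from wh import *
import sys
# nose by Hough round predicted px; offset to bore. args: name, hub px, dz
n=sys.argv[1];hx,hy,dz=[float(v) for v in sys.argv[2:5]]
p,r=pose();cal=eyes.calibration("wrist");im=np.mean([eyes.read_camera("wrist") for _ in range(3)],0).astype(np.uint8);cv2.imwrite(f"pics/{n}.png",im[:,:,::-1])
x0,y0=int(hx)-60,int(hy)-55;g=cv2.resize(cv2.cvtColor(im[y0:y0+110,x0:x0+120],cv2.COLOR_RGB2GRAY),None,fx=5,fy=5,interpolation=2)
B=pt("wrist",[hx,hy],p[2]+dz,cal);N0=proj("wrist",[B[0],B[1],.118],cal)[0];rp=5*np.linalg.norm(proj("wrist",[B[0],B[1]+.006,.118],cal)[0]-N0)
print("p",p.round(4),"F",monitor.state()["ft_force"].round(1),"wheel top z",(p[2]+dz).round(4),"pred nose px",N0.round(1),"r",rp.round(1),"wheel deg",np.degrees(phase(im,B,B[2],.0125,.0145,4,cal)[0]).round(1),"gap",monitor.state()["finger_gap"].round(4))
c=cv2.HoughCircles(cv2.GaussianBlur(g,(0,0),3),cv2.HOUGH_GRADIENT,1,15,param1=60,param2=10,minRadius=int(rp*.9),maxRadius=int(rp*1.1))
for q in ([] if c is None else c[0][:5]):
    px=[x0+q[0]/5,y0+q[1]/5];N=pt("wrist",px,.118,cal);print("cand",np.round(px,1),q[2],"nose",N.round(4),"shift tool cm",(r.inv().apply(N-B)*100).round(3))
cv2.imwrite(f"pics/{n}c.png",cv2.resize(im[y0:y0+110,x0:x0+120],None,fx=5,fy=5,interpolation=2)[:,:,::-1])
E
python3 nose.py w11 323.4 261 -.0116
```

```text
Traceback (most recent call last):
  File "nose.py", line 8, in <module>
    print("p",p.round(4),"F",monitor.state()["ft_force"].round(1),"wheel top z",(p[2]+dz).round(4),"pred nose px",N0.round(1),"r",rp.round(1),"wheel deg",np.degrees(phase(im,B,B[2],.0125,.0145,4,cal)[0]).round(1),"gap",monitor.state()["finger_gap"].round(4))
                                                                                                                                                                                                                           ^^^^^^^^^^^^^^^^^^^^^^^^^^^^^^^^^^^
AttributeError: 'float' object has no attribute 'round'
```

```bash
sed -i 's/monitor.state()\["finger_gap"\].round(4)/monitor.state()["finger_gap"]/' nose.py; python3 nose.py w11 323.4 261 -.0116
```

```text
p [0.5069 0.1961 0.1392] F [-0.3 -0.4 -1.6] wheel top z 0.1276 pred nose px [323.4 252.5] r 56.7 wheel deg -7.3 gap 0.05317199444515803
cand [325.7 254.9] 55.4 nose [0.503  0.1951 0.118 ] shift tool cm [ 0.123  0.957 -0.138]
cand [329.5 252.9] 61.4 nose [0.5037 0.1929 0.118 ] shift tool cm [ 0.323  0.957 -0.023]
cand [317.1 252.9] 60.2 nose [0.5052 0.1993 0.118 ] shift tool cm [-0.33   0.958 -0.023]
cand [275.9 299.7] 60.1 nose [0.4824 0.228  0.118 ] shift tool cm [-2.635  0.957 -2.873]
cand [314.5 258.7] 61.4 nose [0.5022 0.2014 0.118 ] shift tool cm [-0.469  0.957 -0.359]
```

Request:
carry_out --pt "0.1 0 -0.1" --pt "0 0.2 0" --pt "0 0.2 0" --pt "0 0.2 0" --pt "0 0 0" --pt "0 0 0" --twist '[0, 0, 0, 0, 0, 0]'

```text
t: 24.0
tcp_pos: [0.5054, 0.1951, 0.1326]
tcp_rot: [-0.442, 0.552, -0.552, 0.442]
ft_force: [-0.0, 0.4, -0.7]
finger_gap: 0.0536
```

```bash
python3 nose.py w12 323.4 261 -.0116
```

```text
p [0.5054 0.1951 0.1326] F [ 0.2  0.2 -1. ] wheel top z 0.121 pred nose px [323.4 258.2] r 59.2 wheel deg -7.0 gap 0.05323680332173731
cand [323.3 258.3] 56.5 nose [0.5031 0.1952 0.118 ] shift tool cm [-0.004  0.304 -0.006]
cand [360.1 300.5] 62.2 nose [0.4748 0.1815 0.118 ] shift tool cm [ 1.942  0.305 -2.474]
cand [317.7 252.5] 64.4 nose [0.5068 0.1972 0.118 ] shift tool cm [-0.285  0.304  0.314]
cand [275.1 219.9] 56.3 nose [0.5282 0.2135 0.118 ] shift tool cm [-2.342  0.303  2.039]
cand [364.5 246.7] 59.9 nose [0.5048 0.1737 0.118 ] shift tool cm [2.049 0.304 0.625]
```

Request:
carry_out --pt "0 0.1 0" --pt "0 0.1 0" --pt "0 0.1 0" --pt "0 0.1 0" --pt "0 0 0" --twist '[0.03, 0, 0, 0, 0]'

```text
t: 24.65
tcp_pos: [0.5054, 0.1951, 0.1286]
tcp_rot: [-0.434, 0.559, -0.558, 0.434]
ft_force: [0.4, 0.6, -1.0]
finger_gap: 0.0535
```

Request:
carry_out --pt "0 0.1 0" --pt "0 0.1 0" --pt "0 0 0" --twist '[0, 0, 0]'

```text
t: 24.95
tcp_pos: [0.5054, 0.1951, 0.1267]
tcp_rot: [-0.434, 0.558, -0.558, 0.434]
ft_force: [0.1, -0.3, -1.2]
finger_gap: 0.0531
```

Request:
carry_out --pt "0 0.1 0" --pt "0 0.1 0" --pt "0 0 0" --twist '[0, 0, 0]'

```text
t: 25.25
tcp_pos: [0.5055, 0.1951, 0.1247]
tcp_rot: [-0.434, 0.558, -0.558, 0.434]
ft_force: [-0.0, -0.1, -0.6]
finger_gap: 0.0534
```

Request:
carry_out --pt "0 0.1 0" --pt "0 0.1 0" --pt "0 0 0" --twist '[0, 0, 0]'

```text
t: 25.55
tcp_pos: [0.5055, 0.1951, 0.1227]
tcp_rot: [0.434, -0.558, 0.558, -0.434]
ft_force: [1.3, -0.4, -0.9]
finger_gap: 0.0532
```

Request:
carry_out --pt "0 0.1 0" --pt "0 0.1 0" --pt "0 0 0" --twist '[0, 0, 0]'

```text
t: 25.85
tcp_pos: [0.5055, 0.1952, 0.1207]
tcp_rot: [0.434, -0.558, 0.558, -0.434]
ft_force: [0.4, 0.6, -0.7]
finger_gap: 0.0534
```

Request:
carry_out --pt "0 0.2 0" --pt "0 0.2 0" --pt "0 0.2 0" --pt "0 0.2 0" --pt "0 0.2 0" --pt "0 0.2 0" --pt "0 0.2 0" --pt "0 0 0" --twist '[0, 0, 0, 0, 0, 0, 0, 0]'

```text
t: 26.65
tcp_pos: [0.5055, 0.1951, 0.1065]
tcp_rot: [-0.434, 0.558, -0.558, 0.434]
ft_force: [0.7, -0.1, -1.3]
finger_gap: 0.0532
```

Request:
carry_out --pt "0 0.1 0" --pt "0 0.1 0" --pt "0 0.1 0" --pt "0 0 0" --twist '[0, 0, 0, 0]'

```text
t: 27.05
tcp_pos: [0.5055, 0.1951, 0.1037]
tcp_rot: [0.434, -0.558, 0.558, -0.434]
ft_force: [0.3, 0.4, -1.6]
finger_gap: 0.0536
```

Request:
carry_out --pt "0 0.1 0" --pt "0 0 0" --twist '[0, 0]'

```text
t: 27.25
tcp_pos: [0.5055, 0.1951, 0.1028]
tcp_rot: [0.434, -0.558, 0.559, -0.434]
ft_force: [0.3, 0.5, -1.6]
finger_gap: 0.0535
```

Request:
carry_out --pt "0 0.05 0" --pt "0 0 0" --twist '[0, 0]'

```text
t: 27.45
tcp_pos: [0.5055, 0.1952, 0.1023]
tcp_rot: [-0.434, 0.558, -0.558, 0.434]
ft_force: [0.1, -0.2, -1.1]
finger_gap: 0.0537
```

Request:
carry_out --pt "0 0.05 0" --pt "0 0 0" --twist '[0, 0]'

```text
t: 27.65
tcp_pos: [0.5055, 0.1952, 0.1018]
tcp_rot: [0.434, -0.558, 0.558, -0.434]
ft_force: [1.2, -0.6, -0.7]
finger_gap: 0.0534
```

Request:
carry_out --pt "0 0.05 0" --pt "0 0 0" --twist '[0, 0]'

```text
t: 27.85
tcp_pos: [0.5055, 0.1952, 0.1016]
tcp_rot: [0.434, -0.558, 0.559, -0.434]
ft_force: [-0.1, -0.1, 2.7]
finger_gap: 0.0533
```

Request:
carry_out --pt "0 0.05 0" --pt "0 0 0" --twist '[0, 0]'

```text
t: 28.05
tcp_pos: [0.5055, 0.1952, 0.1016]
tcp_rot: [0.434, -0.558, 0.559, -0.434]
ft_force: [-1.2, -0.4, 5.9]
finger_gap: 0.0533
```

Request:
carry_out --pt "0 0.05 0" --pt "0 0 0" --twist '[0, 0]'

```text
t: 28.25
tcp_pos: [0.5056, 0.1952, 0.1015]
tcp_rot: [0.434, -0.558, 0.559, -0.434]
ft_force: [-0.8, -1.6, 9.7]
finger_gap: 0.053
```

Request:
carry_out --pt "0 0 0" --pt "0 0 0" --pt "0 0 0" --pt "0 0 0" --pt "0 -0.5 0" --pt "0 -1.5 0" --pt "0 -3 0" --pt "0 -3 0" --twist '[0, 0, 0, 0, 0, 0, 0, 0]' --hand 1.0

```text
t: 29.05
tcp_pos: [0.5049, 0.195, 0.1808]
tcp_rot: [-0.434, 0.559, -0.558, 0.433]
ft_force: [0.2, 0.9, -1.1]
finger_gap: 0.0856
```

Request:
carry_out --pt "0 -1 0" --pt "0 0 0" --pt "3.5 0 -0.4" --pt "3.5 0 -0.4" --pt "3.5 0 -0.4" --pt "3.5 0 -0.4" --pt "3.5 0 -0.4" --pt "3.5 0 -0.4" --twist '[-0.125, -0.125, 0, 0, 0, 0, 0, 0]' --hand 0.7

```text
t: 29.85
tcp_pos: [0.4811, -0.0161, 0.1907]
tcp_rot: [0.5, -0.5, 0.5, -0.5]
ft_force: [0.6, 0.2, -0.4]
finger_gap: 0.0598
```

Request:
carry_out --pt "3.5 1 -0.4" --pt "3.5 1 -0.4" --pt "3.1 2 -0.5" --pt "0 0 0" --pt "0 0 0" --pt "0 0 0" --twist '[0, 0, 0, 0, 0, 0]'

```text
t: 30.45
tcp_pos: [0.4688, -0.1153, 0.1508]
tcp_rot: [-0.5, 0.5, -0.5, 0.5]
ft_force: [0.2, 0.2, -0.3]
finger_gap: 0.0597
```

```bash
python3 - <<'E'
from wh import *
p,r=pose();cal=eyes.calibration("wrist");im=eyes.read_camera("wrist");cv2.imwrite("pics/w13.png",im[:,:,::-1])
print(p,yaw(r),monitor.state()["finger_gap"])
for n in ["wheel_small"]:
    for d in eyes.masks_of("wrist",n):
        e=cv2.fitEllipse(max(cv2.findContours(d["mask"].astype(np.uint8),0,2)[0],key=len));c=pt("wrist",e[0],.012,cal)
        print(n,round(d["confidence"],2),np.round(e[0],1),np.round(e[1],1),c.round(4),"rgb",im[d["mask"]].mean(0).round(),"shift",(r.inv().apply(c-p)*100).round(2))
E
```

```text
[ 0.46879008 -0.11525548  0.1507973 ] -1.5707873316798513 0.06008662649351862
wheel_small 0.92 [232.8 205.3] [45.7 46.8] [ 0.4582 -0.0309  0.012 ] rgb [204.  33.  21.] shift [-8.43 13.88 -1.06]
wheel_small 0.81 [322.  195.8] [45.5 47.3] [ 0.4673 -0.1144  0.012 ] rgb [133. 122. 103.] shift [-0.08 13.88 -0.15]
```

Request:
carry_out --pt "-0.1 3 -0.1" --pt "0 3 0" --pt "0 2.5 0" --pt "0 2 0" --pt "0 1.2 0" --pt "0 0.7 0" --pt "0 0 0" --pt "0 0 0" --twist '[0, 0, 0, 0, 0, 0, 0, 0]'

```text
t: 31.35
tcp_pos: [0.468, -0.1146, 0.0268]
tcp_rot: [-0.5, 0.5, -0.5, 0.5]
ft_force: [-0.6, -0.6, -0.3]
finger_gap: 0.0598
```

Request:
carry_out --pt "0 0 0" --pt "0 0 0" --pt "0 0 0" --pt "0 0 0" --pt "0 0 0" --pt "0 0 0" --twist '[0, 0, 0, 0, 0, 0]' --hand 0.34

```text
t: 31.95
tcp_pos: [0.4681, -0.1149, 0.0277]
tcp_rot: [0.499, -0.499, 0.501, -0.5]
ft_force: [-0.4, 1.2, 6.0]
finger_gap: 0.0415
```

```bash
python3 - <<'E'
from wh import *
p,r=pose();cal=eyes.calibration("wrist");im=eyes.read_camera("wrist");cv2.imwrite("pics/w14.png",im[:,:,::-1]);print(p,monitor.state()["finger_gap"],monitor.state()["ft_force"])
cv2.imwrite("pics/w14c.png",cv2.resize(im[190:330,200:450],None,fx=3,fy=3,interpolation=2)[:,:,::-1])
E
```

```text
[ 0.46813674 -0.11490333  0.02769897] 0.041186455503208624 [-0.73035136  1.14339433  7.23787732]
```

View pics/w14c.png

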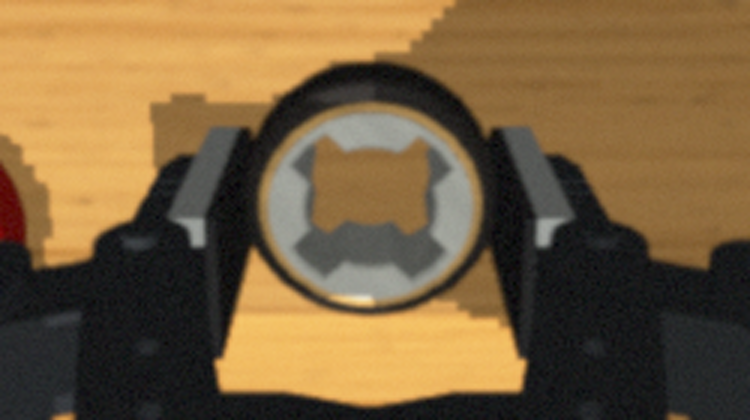

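```bash
python3 - <<'E'
from tgt import *
run("pics/w14.png",[323.7,259.2],-.0117,S=np.array([.5033,.1956]),key=np.radians(-9))
E
```

```text
bore tool mm [ 0.38 11.7  -1.33] wheel deg [np.float64(43.0), np.float64(43.2), np.float64(43.3)] [np.float64(20.2), np.float64(19.3), np.float64(13.2)] twist -0.66 TCP target [0.5041 0.1967]
```

Request:
carry_out --pt "0 -0.4 0" --pt "0 -1.6 0" --pt "0 -3 0" --pt "0 -4 0" --pt "0 -4 0" --pt "0 -2 0" --pt "0 0 0" --pt "0 0 0" --twist '[0, 0, 0, -0.132, -0.132, -0.132, -0.132, -0.132]'

```text
t: 32.8
tcp_pos: [0.4679, -0.1151, 0.1782]
tcp_rot: [-0.636, 0.308, -0.311, 0.636]
ft_force: [-0.4, 1.1, -0.3]
finger_gap: 0.0415
```

Request:
carry_out --pt "-2.8 0 2.7" --pt "-2.8 0 2.7" --pt "-2.8 0 2.7" --pt "-2.8 0 2.7" --pt "-2.8 0 2.7" --pt "-2.8 0 2.7" --pt "-2.8 0 2.7" --pt "-2.8 0 2.7" --twist '[0, 0, 0, 0, 0, 0, 0, 0]'

```text
t: 33.6
tcp_pos: [0.5005, 0.196, 0.1769]
tcp_rot: [-0.635, 0.311, -0.311, 0.635]
ft_force: [0.7, 0.4, -1.3]
finger_gap: 0.0412
```

Request:
carry_out --pt "0 0 0.3" --pt "0 1 0" --pt "0 0.7 0" --pt "0 0 0" --pt "0 0 0" --pt "0 0 0" --twist '[0, 0, 0, 0, 0, 0]'

```text
t: 34.2
tcp_pos: [0.5032, 0.1955, 0.1594]
tcp_rot: [0.635, -0.312, 0.312, -0.635]
ft_force: [0.1, 0.5, -0.2]
finger_gap: 0.0414
```

```bash
python3 - <<'E'
from h import *
plan([.5041,.1967,.138],-.911);print(monitor.state()["finger_gap"],monitor.state()["ft_force"])
E
```

```text
pos [0.5032 0.1955 0.1594] yaw -0.9125 shift cm [-0.04  2.14  0.15] twist -0.001 tilt [-1.e-04 -1.e-04 -1.e+00]
0.04142701606078575 [ 0.10521621  0.46363433 -0.24945716]
```

Request:
carry_out --pt "0 1 0.1" --pt "0 0.6 0" --pt "0 0.3 0" --pt "0 0.3 0" --pt "0 0.2 0" --pt "0 0 0" --pt "0 0 0" --twist '[0, 0, 0, 0, 0, 0, 0]'

```text
t: 34.9
tcp_pos: [0.504, 0.1971, 0.1354]
tcp_rot: [-0.635, 0.311, -0.311, 0.635]
ft_force: [-0.0, 0.1, -0.7]
finger_gap: 0.0416
```

```bash
python3 nose.py w15 323.7 259.2 -.0117
```

```text
p [0.504  0.1971 0.1354] F [-1.1 -0.3 -1.1] wheel top z 0.1237 pred nose px [323.7 254.1] r 57.1 wheel deg -8.5 gap 0.04173591158209368
cand [279.7 223.7] 60.3 nose [0.5025 0.2242 0.118 ] shift tool cm [-2.186  0.566  1.652]
cand [326.1 254.9] 54.5 nose [0.5033 0.1955 0.118 ] shift tool cm [ 0.125  0.566 -0.045]
cand [307.1 239.9] 54.2 nose [0.5039 0.2082 0.118 ] shift tool cm [-0.836  0.566  0.785]
cand [304.3 241.5] 52.3 nose [0.5024 0.2088 0.118 ] shift tool cm [-0.979  0.566  0.698]
cand [366.5 221.7] 52.4 nose [0.5297 0.1908 0.118 ] shift tool cm [2.124 0.567 1.755]
```

Request:
carry_out --pt "0.1 0 -0.05" --pt "0 0.2 0" --pt "0 0.1 0" --pt "0 0 0" --pt "0 0 0" --twist '[0, 0, 0, 0, 0]'

```text
t: 35.55
tcp_pos: [0.5041, 0.1959, 0.1322]
tcp_rot: [0.635, -0.311, 0.311, -0.635]
ft_force: [0.3, -0.6, -0.7]
finger_gap: 0.0412
```

```bash
python3 nose.py w16 323.7 259.2 -.0117
```

```text
p [0.5041 0.1959 0.1322] F [ 0.4  0.7 -0.5] wheel top z 0.1205 pred nose px [323.7 256.9] r 58.2 wheel deg -8.8 gap 0.04109458767245888
cand [324.3 257.5] 59.8 nose [0.5029 0.1951 0.118 ] shift tool cm [ 0.031  0.25  -0.033]
cand [328.9 227.9] 63.4 nose [0.5167 0.2031 0.118 ] shift tool cm [0.253 0.25  1.55 ]
cand [276.7 224.1] 56.6 nose [0.5027 0.2243 0.118 ] shift tool cm [-2.282  0.25   1.746]
cand [339.5 240.9] 58.9 nose [0.5145 0.1947 0.118 ] shift tool cm [0.78  0.25  0.866]
cand [334.5 277.3] 62.3 nose [0.4972 0.1841 0.118 ] shift tool cm [ 0.555  0.25  -1.152]
```

Aligned within 0.5 mm; a small correction, then ease down.

Request:
carry_out --pt "0.03 0.1 -0.02" --pt "0 0.1 0" --pt "0 0.1 0" --pt "0 0.1 0" --pt "0 0 0" --twist '[0, 0, 0, 0, 0]'

```text
t: 36.2
tcp_pos: [0.5042, 0.1956, 0.1281]
tcp_rot: [0.635, -0.311, 0.311, -0.635]
ft_force: [-0.7, 0.3, -1.4]
finger_gap: 0.0416
```

Request:
carry_out --pt "0 0.1 0" --pt "0 0.1 0" --pt "0 0 0" --twist '[0, 0, 0]'

```text
t: 36.5
tcp_pos: [0.5042, 0.1956, 0.1262]
tcp_rot: [-0.635, 0.311, -0.311, 0.635]
ft_force: [-0.7, -1.0, 0.1]
finger_gap: 0.0419
```

Request:
carry_out --pt "0 0.1 0" --pt "0 0.1 0" --pt "0 0 0" --twist '[0, 0, 0]'

```text
t: 36.8
tcp_pos: [0.5042, 0.1956, 0.1242]
tcp_rot: [-0.635, 0.311, -0.311, 0.635]
ft_force: [1.1, 0.5, -0.8]
finger_gap: 0.0415
```

Request:
carry_out --pt "0 0.1 0" --pt "0 0.1 0" --pt "0 0 0" --twist '[0, 0, 0]'

```text
t: 37.1
tcp_pos: [0.5042, 0.1956, 0.1222]
tcp_rot: [0.635, -0.311, 0.311, -0.635]
ft_force: [0.6, 0.1, -0.3]
finger_gap: 0.042
```

Request:
carry_out --pt "0 0.1 0" --pt "0 0.1 0" --pt "0 0 0" --twist '[0, 0, 0]'

```text
t: 37.4
tcp_pos: [0.5042, 0.1955, 0.1202]
tcp_rot: [0.635, -0.311, 0.311, -0.635]
ft_force: [0.9, 0.4, -0.5]
finger_gap: 0.0412
```

Request:
carry_out --pt "0 0.1 0" --pt "0 0.05 0" --pt "0 0 0" --twist '[0, 0, 0]'

```text
t: 37.7
tcp_pos: [0.5042, 0.1955, 0.1187]
tcp_rot: [-0.635, 0.311, -0.311, 0.635]
ft_force: [0.2, 0.0, -1.5]
finger_gap: 0.0414
```

Request:
carry_out --pt "0 0.05 0" --pt "0 0 0" --twist '[0, 0]'

```text
t: 37.9
tcp_pos: [0.5042, 0.1955, 0.1183]
tcp_rot: [0.635, -0.311, 0.311, -0.635]
ft_force: [-0.0, 0.5, -0.7]
finger_gap: 0.0414
```

Request:
carry_out --pt "0 0.05 0" --pt "0 0 0" --twist '[0, 0]'

```text
t: 38.1
tcp_pos: [0.5042, 0.1956, 0.1178]
tcp_rot: [-0.635, 0.311, -0.311, 0.635]
ft_force: [0.3, 0.2, -1.2]
finger_gap: 0.0415
```

Request:
carry_out --pt "0 0.05 0" --pt "0 0 0" --twist '[0, 0]'

```text
t: 38.3
tcp_pos: [0.5042, 0.1956, 0.1177]
tcp_rot: [-0.635, 0.311, -0.311, 0.635]
ft_force: [-1.0, -0.5, 4.0]
finger_gap: 0.0415
```

Request:
carry_out --pt "0 0.05 0" --pt "0 0 0" --twist '[0, 0]'

```text
t: 38.5
tcp_pos: [0.5042, 0.1956, 0.1177]
tcp_rot: [-0.635, 0.311, -0.311, 0.635]
ft_force: [-2.4, -0.4, 8.4]
finger_gap: 0.0415
```

Request:
carry_out --pt "0 0.03 0" --pt "0 0 0" --twist '[0, 0]'

```text
t: 38.7
tcp_pos: [0.5042, 0.1956, 0.1177]
tcp_rot: [-0.635, 0.311, -0.311, 0.635]
ft_force: [-2.3, -1.5, 10.0]
finger_gap: 0.0415
```

Seated at exactly the predicted 0.1177. Release and withdraw, then check with one last picture.

Request:
carry_out --pt "0 0 0" --pt "0 0 0" --pt "0 0 0" --pt "0 0 0" --pt "0 -0.5 0" --pt "0 -1.5 0" --pt "0 -3 0" --pt "0 -3 0" --twist '[0, 0, 0, 0, 0, 0, 0, 0]' --hand 0.85

```text
t: 39.5
tcp_pos: [0.5037, 0.1954, 0.197]
tcp_rot: [0.635, -0.312, 0.311, -0.635]
ft_force: [1.5, -0.1, -0.4]
finger_gap: 0.0723
```

Request:
carry_out --pt "0 -1 -2" --pt "0 0 -3" --pt "0 0 -3" --pt "0 0 0" --pt "0 0 0" --twist '[0, 0, 0, 0, 0]'

```text
t: 40.0
tcp_pos: [0.441, 0.1464, 0.207]
tcp_rot: [-0.635, 0.311, -0.312, 0.635]
ft_force: [-0.1, 0.0, 0.0]
finger_gap: 0.0726
```

```bash
python3 - <<'E'
from h import *
p,r=pose();cal=eyes.calibration("wrist");im=eyes.read_camera("wrist");sd=eyes.read_camera("side");print(p,monitor.state()["ft_force"])
q=proj("wrist",[.5033,.1955,.09],cal)[0].astype(int);print(q)
y=max(q[1]-60,0);a=cv2.resize(im[y:y+120,q[0]-65:q[0]+65],(520,480),interpolation=2)
b=cv2.resize(sd[140:400,220:360],(258,480),interpolation=2);cv2.imwrite("pics/fin.png",np.hstack([a,b])[:,:,::-1])
for n,z in (("wheel_large",.066),("wheel_medium",.082),("wheel_small",.098)):
    for d in eyes.masks_of("side",n)[:3]:
        print(n,round(d["confidence"],2),np.round(d["pixel"],1),pt("side",d["pixel"],z).round(3),sd[d["mask"]].mean(0).round())
E
```

```text
[0.44095448 0.14635465 0.20703224] [ 0.23031617 -0.01914559 -0.68608337]
[323 102]
wheel_medium 0.95 [283.  340.1] [ 0.458 -0.42   0.082] [138.  57. 172.]
wheel_medium 0.72 [249.5 290.8] [ 0.391 -0.278  0.082] [ 31. 161.  54.]
wheel_medium 0.63 [281.4 173.4] [0.491 0.189 0.082] [154. 141. 115.]
wheel_small 0.42 [275.7 240.6] [ 0.458 -0.137  0.098] [143.  15.   9.]
```

```bash
python3 - <<'E'
from wh import *
p,r=pose();cal=eyes.calibration("wrist");im=eyes.read_camera("wrist")
for n,z in (("wheel_large",.074),("wheel_medium",.09),("wheel_small",.106)):
    for d in eyes.masks_of("wrist",n)[:2]:
        e=cv2.fitEllipse(max(cv2.findContours(d["mask"].astype(np.uint8),0,2)[0],key=len));c=pt("wrist",e[0],z,cal)
        a=pt("wrist",[e[0][0]+max(e[1])/2,e[0][1]],z,cal);print(n,round(d["confidence"],2),c.round(4),"diam mm",(2e3*np.linalg.norm(a-c)).round(1))
a=cv2.imread("pics/side0.png").astype(int);b=eyes.read_camera("side")[:,:,::-1].astype(int)
m=(abs(a-b).max(2)>45).astype(np.uint8);m=cv2.morphologyEx(m,cv2.MORPH_OPEN,np.ones((3,3)))
n,l,st,ce=cv2.connectedComponentsWithStats(m);print([(s[:5].tolist()) for s in st[1:] if s[4]>15])
E
```

```text
wheel_large 0.82 [0.5039 0.1955 0.074 ] diam mm 68.3
wheel_medium 0.74 [ 0.401  -0.1009  0.09  ] diam mm 42.0
wheel_medium 0.55 [0.5024 0.1958 0.09  ] diam mm 55.7
wheel_small 0.83 [0.4718 0.0393 0.106 ] diam mm 31.7
wheel_small 0.66 [0.5026 0.1952 0.106 ] diam mm 43.6
[[0, 0, 78, 400, 14683], [37, 0, 129, 213, 11049], [138, 0, 142, 158, 6669], [276, 168, 22, 19, 291], [39, 187, 23, 39, 539], [74, 194, 10, 4, 30], [211, 208, 83, 68, 2321], [128, 221, 21, 19, 222], [65, 224, 5, 6, 24], [156, 238, 12, 11, 92], [68, 255, 13, 24, 205], [345, 259, 25, 21, 336], [69, 274, 77, 23, 725], [276, 291, 22, 23, 404]]
```

```bash
python3 -c "
from station import bot;print(bot.close_job())"
```

```text
the job is handed in; nothing more can be done
None
```

I threaded the large, medium and small wheels onto the spindle in that order. Each was turned to the keys (about -9.5°), centred on the nose by the wrist camera and lowered while held. The job is handed in, at about 40 s of the 72 s allowed.

- **Seating:** None of the three met resistance at the keys. Each touched bottom within about 0.1 mm of the height I predicted for the large wheel (TCP z 79.9 mm), and to within a reading's noise for the other two (101.6 and 117.7 mm). I pressed to at most about 10 N before releasing.
- **Final stack:** The wrist camera shows the wheels concentric within about 1.5 mm at (0.503, 0.195). Their apparent diameters at the home heights are 68.3, 55.7 and 43.6 mm.
- **Rest of the bench:** Comparing the side pictures from before and after shows changes only at the stack, at the wheels' old places, and in the left part of the picture around the arm and its shadow. That last area includes a large patch beside the red and green look-alikes. The green, purple and red look-alikes themselves sit within 1–2.5 px of where they were.
- **Checks that failed or disagreed:** I could not view the last picture because the 12-picture limit was reached, so the final check is by numbers only. In the side view, the network did not report the stacked large or small wheel; the wrist view found all three.

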